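Trip-test battery breakers, reset them and sort them by result

TASK

Check the battery breakers lying on the bench: first press the red trip button of every one right down, and leave the levers that drop hanging until all have been tried. Then lift every dropped lever back up until it stays, and put the breakers whose lever dropped into the green tray and those whose lever stayed up into the red tray, each flat on its base on the tray floor with its lever up. Do not shift the control unit, the multimeter or the solder.

Things in the scene. Friction and masses are not known exactly. Their poses are not given: they have to be found in the camera images.
- breaker_1: battery circuit breaker lying on its base: black, yellow lever and red button on top; sound or worn out (only a press tells); may be absent (None). Origin: centre of its underside, z up, x from lever end to button end. Flange 76 (x) by 46 (y) by 8 mm; a brass stud to 22 mm high at each end; case 54 (x) by 46 (y) mm, top face 34 mm high. Grip it across y (46 mm). 0.2 to 0.35 kg
- button_top_1 (a point): centre of the top of that breaker's red trip button, 14 mm across, in the breaker's frame at x = +18, y = 0, z = 41 mm. Goes 5 mm down, about 4 N at the bottom, springs back. On a sound breaker the lever drops once it is about 3.5 mm down; on a worn-out one it moves just the same but the lever stays up
- lever_1 (a joint): its yellow reset lever, rad: 0 up, leaning 15 deg from upright to +x; 1.05 dropped, leaning 45 deg to -x (breaker's frame). Pivot along y at x = -12, z = 28 mm; tip 34 mm from it: x = -3, z = 61 up; x = -36, z = 52 mm dropped. Blade 4 mm thick, end 16 mm wide. A spring snaps it up once raised past 0.2 rad, else down; raising takes under 1 N, best lifting the tip along its arc
- breaker_2: another such breaker, as breaker_1; may be sound or worn out; may be absent (None)
- button_top_2 (a point): of breaker_2: as button_top_1
- lever_2 (a joint): of breaker_2: as lever_1
- breaker_3: another such breaker, as breaker_1; may be sound or worn out; may be absent (None)
- button_top_3 (a point): of breaker_3: as button_top_1
- lever_3 (a joint): of breaker_3: as lever_1
- breaker_4: another such breaker, as breaker_1; may be sound or worn out; may be absent (None)
- button_top_4 (a point): of breaker_4: as button_top_1
- lever_4 (a joint): of breaker_4: as lever_1
- breaker_5: another such breaker, as breaker_1; may be sound or worn out; may be absent (None)
- button_top_5 (a point): of breaker_5: as button_top_1
- lever_5 (a joint): of breaker_5: as lever_1
- breaker_6: another such breaker, as breaker_1; may be sound or worn out; may be absent (None)
- button_top_6 (a point): of breaker_6: as button_top_1
- lever_6 (a joint): of breaker_6: as lever_1
- green_tray: shallow green plastic tray for sound breakers, fixed; 200 (x) by 180 (y) mm outside, walls and floor 4 mm thick, rim 14 mm above the bench; origin at the centre of its underside; takes up to four breakers, two by two
- red_tray: shallow red plastic tray for worn-out breakers, fixed; 200 (x) by 180 (y) mm outside, walls and floor 4 mm thick, rim 14 mm above the bench; origin at the centre of its underside; takes up to four breakers, two by two
- ecu_case: aluminium control-unit case with a black connector, 90 by 130 by 33 mm, origin under its centre; a bystander
- multimeter: orange multimeter, 150 by 75 by 45 mm, origin under its centre; a bystander
- solder_spool: solder spool standing on end, yellow flanges, 48 mm across, 38 mm high, origin under its centre; a bystander
Not all that is in view belongs to the job. Leave any purple look-alike of the breaker_5 alone.

How it is judged:
On the way, in this order (a step that is already met when the one before it is completed fails the run):
1. every button has been pressed: the levers of all sound breakers are down together (value of joint each of lever_1, lever_3, lever_4, lever_6 above 0.9 rad), for 0.2 s.
2. all levers are back up (value of joint each of lever_1, lever_2, lever_3, lever_4, lever_5, lever_6 below 0.15 rad), for 0.2 s.
At the end, for the whole second after the job is handed in: every sound breaker (lever dropped at the test) lies in the green tray and every worn-out one in the red tray: underside on the tray floor (within 6 mm), centre within the walls, level within 0.08 rad, at rest; every lever up (below 0.15 rad) (all of step 2 and x of breaker_1 in the frame of green_tray between -0.092 and 0.092 m and y of breaker_1 in the frame of green_tray between -0.082 and 0.082 m and z of breaker_1 in the frame of green_tray between -0.002 and 0.01 m and angle between each of breaker_1, breaker_3, breaker_4, breaker_6, breaker_2, breaker_5's own z axis and vertical below 0.08 rad and linear speed of each of breaker_1, breaker_3, breaker_4, breaker_6, breaker_2, breaker_5 below 0.02 m/s and x of breaker_3 in the frame of green_tray between -0.092 and 0.092 m and y of breaker_3 in the frame of green_tray between -0.082 and 0.082 m and z of breaker_3 in the frame of green_tray between -0.002 and 0.01 m and x of breaker_4 in the frame of green_tray between -0.092 and 0.092 m and y of breaker_4 in the frame of green_tray between -0.082 and 0.082 m and z of breaker_4 in the frame of green_tray between -0.002 and 0.01 m and x of breaker_6 in the frame of green_tray between -0.092 and 0.092 m and y of breaker_6 in the frame of green_tray between -0.082 and 0.082 m and z of breaker_6 in the frame of green_tray between -0.002 and 0.01 m and x of breaker_2 in the frame of red_tray between -0.092 and 0.092 m and y of breaker_2 in the frame of red_tray between -0.082 and 0.082 m and z of breaker_2 in the frame of red_tray between -0.002 and 0.01 m and x of breaker_5 in the frame of red_tray between -0.092 and 0.092 m and y of breaker_5 in the frame of red_tray between -0.082 and 0.082 m and z of breaker_5 in the frame of red_tray between -0.002 and 0.01 m); the robot touches nothing.
It fails at once if the control-unit case, multimeter or solder spool is shifted by more than 25 mm (distance of any of ecu_case, multimeter, solder_spool from where it was at the start of the episode above 0.025 m).
Of breaker_1, breaker_2, breaker_3, breaker_4, breaker_5, breaker_6 only 4 to 5 are there at a start; the rules pass over those that are not, and their reading is None.
At some moment in a run one of breaker_1, breaker_2, breaker_3, breaker_4, breaker_5, breaker_6 may be knocked a few centimetres aside while the robot is not near it.
It also fails if it takes over 208 s, if anything falls off the work surface, if the arm or the gripper's body presses on something with over 40 N, if the wrist force passes 120 N, or if a joint passes its speed limit or range.

ROBOT

A 6-joint arm with a two-finger parallel gripper is mounted at the origin on the work surface. World frame = base frame: x ahead of the robot, y to its left, z up, the work surface at z = 0. Lengths are in m, angles in rad, forces in N, time in s.
With the tool pointing down it reaches from about 0.375 to 0.9 m from the base axis. Payload 3.1 kg.
Tool frame: the origin (TCP) lies at the very end of the fingers, on their centre line; the grasp point (between the pads) lies 19 mm behind it; x points along the fingers, y is the direction in which the jaws open and shut, and the axes are right-handed (so a half turn about x gives the same grasp; the last joint's range is limited). The gripper opens to 85 mm and grips with 20 to 120 N. Pads are 22 mm wide; open, the fingers measure 114 mm over their backs; the gripper's body (76 mm by 85 mm) begins 54 mm behind the grasp point. The pads swing forward as they close: fully open they stand 13 mm farther back than shut.
Start: joints at [-0.178, 0.527, 1.433, -0, 1.181, -0.178], TCP at [0.625, 0, 0.231] pointing down, gripper open.
Joint ranges: [-3.08, 3.08], [-0.75, 2.2], [0.22, 2.44], [-1.43, 4.57], [0, 2.65], [-2.85, 2.85]. Speed limits (rad/s): [2.79, 2.79, 3.14, 3.14, 3.14, 3.14].

INTERFACE

Orientations are given as a unit quaternion [w, x, y, z].
In Python, from rig import arm, eyes, nets gives the robot as it stands. The module is installed in compiled form; this text tells all that it offers.
- The arm moves only by the tool carry_out, never from a script. Its argument "deltas" is a list of rows, each a list of 7 numbers: the turn, a rotation vector about the tool's x, y, z in rad, then the shift along the tool's x, y, z in cm, then the opening, from 0 (shut) to 1 (fully open). A call has 1 to 10 rows; each row shifts and turns the pose as measured when the row begins, along the tool's axes as they then stand; what a row does not reach is not made up. A row lasts 1/10 s, in which the tool goes at most 50 mm and 8.59 degrees, less where a joint would pass 70% of its speed; a pose out of reach is approached as far as the arm can. A call with a gripper value outside its range is refused whole. The fingers move at their own pace and stop on an object; "force" is the grip in N (left out, the last holds). Time passes only in rows, so rows that do not move let the fingers close. It gives the time, the measured TCP pose, the force and the opening at its end, in the units of the state.
- arm.state(): the state, without advancing time (a new reading comes with each control period).
- eyes.camera(name): name is "scene" or "side" or "wrist"; returns a dict with "img" (384x512x3 uint8, red, green, blue), "K" (3x3 intrinsics, pixels), "world_from_camera" (4x4, takes a point from camera to world coordinates). Camera axes: x right, y up, looking along -z (the intrinsics and any distortion apply to the point x, -y, -z); pixel columns grow to the right and rows downward; lengths in m; the calibration is good to about 2 mm. A picture is of the moment at which its call begins. There is no depth.
- arm.hand_in(): hands the job in, once; it reports no verdict.
Trained networks look in a picture, given as the dict that the camera call returned (one of the last four; its "shot" number tells which), for a name from the list of things; names that differ only in an ending like _2 or _b are one class to them, and where a whole thing is asked for, a point or a joint stands for the part that bears it (a point fixed in the world has none). Each returns a list of dicts, best first, with "p" (0 to 1); they miss things now and then, are a little off and sometimes report something else, mostly with a low value. They report only what shows in the picture. A call takes as long as a camera call. They do not tell look-alikes from the thing itself.
- nets.outline_of(picture, target): "region" (384x512 bool, what is visible of it) and "box" ([left, top, right, bottom] in pixels, round what is visible of it).
The state is a dict: "time": time; "qpos": joint angles; "joint_vel": joint speeds; "joint_torque": joint torques, N m; "tool_pos": TCP position; "ee_rot": TCP orientation; "ft_force": force on the tool from outside, world axes, zero at the start; "moment": the same for the moment, N m; "opening": opening from 0.0 (shut) to 1.0 (fully open).
Only numpy, scipy, OpenCV 4.12 (cv2) and the standard library are available. Lean on these libraries where they do the work, as an engineer would, in place of code of your own. Each camera call takes 0.05 s, during which the arm holds its last target.

## Working session

There is one attempt and no reset: what is moved stays moved. The work goes in short steps, Python scripts to look and compute and a tool call to move; the robot and the scene stay as the last step left them, time stands still between calls to the robot, and variables do not carry over. Pictures are saved under pics/ and viewed, and the job is handed in when it is done.

Besides the shell and the picture viewer there is one more tool, called after "Call:" as name(argument=value, ...), one argument or row to a line, values as JSON. carry_out: Moves the arm, as the interface text tells. Its arguments: {"type":"object","properties":{"deltas":{"type":"array"},"force":{"type":"number"}},"required":["deltas"]}

```bash
mkdir -p pics; python3 - <<'E'
from rig import arm, eyes, nets
import cv2, pickle
print(arm.state())
for n in ["scene","side","wrist"]:
    p=eyes.camera(n); cv2.imwrite(f"pics/a_{n}.png",p["img"][:,:,::-1])
    print(n,p["K"],p["world_from_camera"],[k for k in p])
    if n!="side":
        pickle.dump(p,open(f"{n}.pkl","wb"))
E
```

```text
{'time': 0.0, 'qpos': array([-1.78513724e-01,  5.28446621e-01,  1.43391017e+00, -2.69375016e-05,
        1.18142048e+00, -1.78510451e-01]), 'joint_vel': array([-7.59155870e-05,  4.97519546e-05, -6.50149864e-04,  8.02808584e-05,
       -4.46660402e-04,  5.15750298e-04]), 'joint_torque': array([ 2.50220628e-04, -4.42344439e+01, -1.78024775e+01, -2.06930472e-04,
        8.36740597e-03,  2.24214921e-05]), 'tool_pos': array([6.24273101e-01, 1.44530477e-04, 2.30343141e-01]), 'ee_rot': array([ 0.49937202,  0.49955022,  0.50063088, -0.50044569]), 'ft_force': array([0.24190567, 1.31274035, 0.73837153]), 'moment': array([ 0.03486551,  0.01033406, -0.03724264]), 'opening': 0.9973028661392485}
scene [[373.06362305   0.         253.39142026]
 [  0.         373.06362305 189.0337857 ]
 [  0.           0.           1.        ]] [[ 0.73546933 -0.51009218  0.44597178  0.97325475]
 [ 0.6773088   0.53563591 -0.50432823 -0.41395809]
 [ 0.01837538  0.67297856  0.73943371  0.69539334]
 [ 0.          0.          0.          1.        ]] ['img', 'K', 'world_from_camera', 'shot']
side [[406.96635202   0.         256.47780329]
 [  0.         406.96635202 191.94158537]
 [  0.           0.           1.        ]] [[ 0.94134703  0.26519074 -0.20866153  0.38650252]
 [-0.33743521  0.7430855  -0.57789395 -0.54041634]
 [ 0.00180123  0.6144085   0.78898603  0.76973388]
 [ 0.          0.          0.          1.        ]] ['img', 'K', 'world_from_camera', 'shot']
wrist [[339.6987284    0.         257.27671025]
 [  0.         339.6987284  191.42553566]
 [  0.           0.           1.        ]] [[ 9.99998641e-01 -1.24049950e-04  1.64398828e-03  6.24709435e-01]
 [-3.61680863e-04  9.56367510e-01  2.92166142e-01  7.41160536e-02]
 [-1.60850017e-03 -2.92166340e-01  9.56366166e-01  3.72556927e-01]
 [ 0.00000000e+00  0.00000000e+00  0.00000000e+00  1.00000000e+00]] ['img', 'K', 'world_from_camera', 'shot']
```

View pics/a_scene.png

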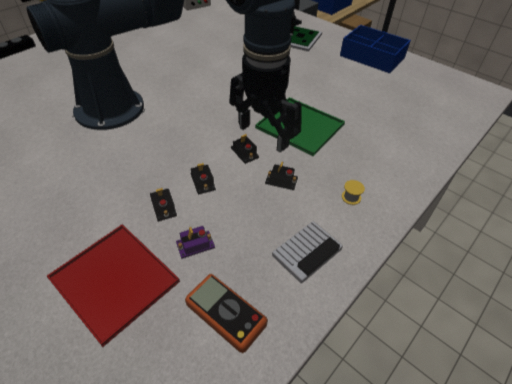

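View pics/a_side.png

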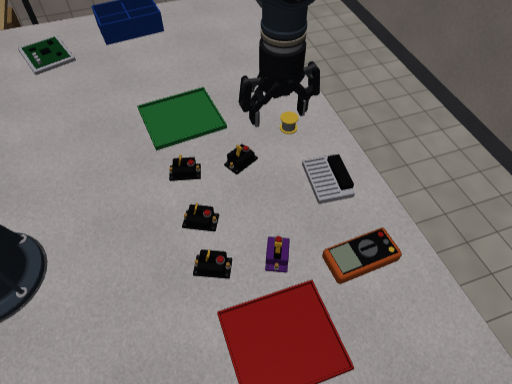

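View pics/a_wrist.png

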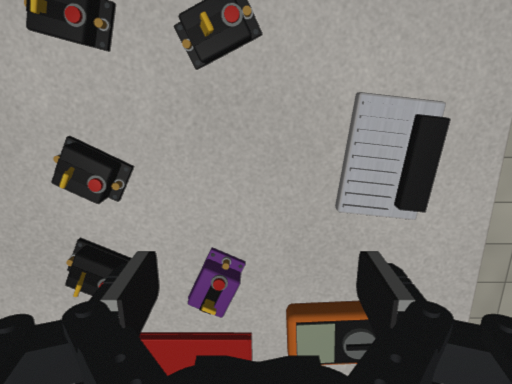

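Four black breakers show: scene px (163,204), (203,178), (245,149) and (282,176). The purple look-alike is at (195,241) and is to be left alone. A fifth could be hidden behind the gripper. Next I fit poses.

```bash
cat > h.py <<'E'
from rig import arm, eyes, nets
import cv2, numpy as np
from scipy.optimize import minimize
from scipy.spatial.transform import Rotation as R
def proj(c,P):
    W=np.linalg.inv(c["world_from_camera"]); P=np.atleast_2d(P)
    q=P@W[:3,:3].T+W[:3,3]; q=q*[1,-1,-1]
    u=q@c["K"].T; return u[:,:2]/u[:,2:]
def ray(c,uv,z):
    d=np.linalg.inv(c["K"])@[uv[0],uv[1],1.]; d=d*[1,-1,-1]
    M=c["world_from_camera"]; d=M[:3,:3]@d; o=M[:3,3]
    return (o+d*(z-o[2])/d[2])
def box(x0,x1,y0,y1,z0,z1):
    return np.array([[x,y,z] for x in(x0,x1) for y in(y0,y1) for z in(z0,z1)],float)/1000
def parts(down=False):
    a=np.deg2rad(-45 if down else 15)
    piv=np.array([-12,0,28]);t=np.array([np.sin(a),0,np.cos(a)]);n=np.array([t[2],0,-t[0]])
    lev=np.array([piv+s*34*t+k*2*n+np.array([0,y,0]) for s in(.1,1) for k in(-1,1) for y in(-6,6)])/1000
    th=np.linspace(0,2*np.pi,12,endpoint=False)
    but=np.array([[18+7*np.cos(q),7*np.sin(q),z] for q in th for z in(34,41)])/1000
    L=[box(-38,38,-23,23,0,8),box(-27,27,-23,23,0,34),lev,but]
    for s in(-32,32): L.append(box(s-3,s+3,-3,3,8,22))
    return L
def tf(P,p,z0=0.):
    c,s=np.cos(p[2]),np.sin(p[2])
    return P@np.array([[c,s,0],[-s,c,0],[0,0,1]])+[p[0],p[1],z0]
S=4
def mask(c,p,down,z0=0.):
    m=np.zeros((384*1,512),np.uint8)
    for Q in parts(down):
        h=cv2.convexHull(proj(c,tf(Q,p,z0)).astype(np.float32))
        cv2.fillConvexPoly(m,np.round(h*16).astype(np.int32),255,cv2.LINE_AA,4)
    return m/255.
def redc(c,p,z0=0.):
    return proj(c,tf(np.array([[.018,0,.041]]),p,z0))[0]
def isred(img):
    h=cv2.cvtColor(img,cv2.COLOR_RGB2HSV); H,Sv,V=h[...,0],h[...,1],h[...,2]
    return ((H<8)|(H>172))&(Sv>150)&(V>90)
def col(c,reg):
    px=c["img"][reg].astype(float); return px.mean(0)
def purple(c,reg):
    h=cv2.cvtColor(c["img"],cv2.COLOR_RGB2HSV)[reg]
    return ((h[:,0]>125)&(h[:,0]<155)&(h[:,1]>100)).mean()
def fit(obs,p0,down=None,z0=0.):
    """obs: list of (cam,region,edge_ok)"""
    best=None
    for dn in ([False,True] if down is None else [down]):
        def cost(p):
            t=0
            for c,reg,bt in obs:
                m=mask(c,p,dn,z0); t+=np.minimum(m,reg).sum()*-1/np.maximum(m,reg).sum()+1
                if bt is not None: t+=.02*np.hypot(*(redc(c,p,z0)-bt))
            return t/len(obs)
        for y0 in ([p0[2]] if len(p0)>2 else np.arange(0,2*np.pi,np.pi/4)):
            p=np.array([p0[0],p0[1],y0])
            r=minimize(cost,p,method="Nelder-Mead",options=dict(initial_simplex=p+np.array([[0,0,0],[.012,0,0],[0,.012,0],[0,0,.4]]),maxiter=90,xatol=1e-4,fatol=1e-4))
            if best is None or r.fun<best[0]: best=(r.fun,r.x,dn)
    return best
def detect(c,name="breaker_1",pmin=.3):
    out=[]
    for d in nets.outline_of(c,name):
        r=d["region"]
        if d["p"]<pmin or r.sum()<60: continue
        ys,xs=np.nonzero(r)
        out.append(dict(p=d["p"],reg=r,box=d["box"],cen=(xs.mean(),ys.mean()),pur=purple(c,r)))
    return out
def button(c,reg):
    k=cv2.dilate(reg.astype(np.uint8),np.ones((3,3)))>0
    m=(isred(c["img"])&k).astype(np.uint8)
    n,l,st,ce=cv2.connectedComponentsWithStats(m)
    if n<2: return None
    i=1+np.argmax(st[1:,4]); return ce[i] if st[i,4]>5 else None
E
cat > l.py <<'E'
from h import *
import pickle,sys
def look(cams=("scene","side","wrist"),save=None,zfloor=0.):
    cs=[];dets=[]
    for n in cams:
        c=eyes.camera(n); d=detect(c); cs.append(c); dets.append(d)
        if save: cv2.imwrite(f"pics/{save}_{n}.png",c["img"][:,:,::-1])
    pickle.dump((cams,cs,dets),open("last.pkl","wb"))
    return cs,dets
E
python3 - <<'E'
from l import *
cs,D=look()
for c,d,n in zip(cs,D,("scene","side","wrist")):
    for x in d:
        bt=button(c,x["reg"]); g=ray(c,bt if bt is not None else x["cen"],.041 if bt is not None else .015)
        print(n,round(x["p"],2),x["box"],round(x["pur"],2),None if bt is None else bt.round(1),g.round(3))
for t in("green_tray","red_tray","ecu_case","multimeter","solder_spool"):
    for c,n in zip(cs,("scene","side")):
        for x in detect(c,t): 
            cnt=max(cv2.findContours(x["reg"].astype(np.uint8),0,1)[0],key=cv2.contourArea)
            r=cv2.minAreaRect(np.array([ray(c,p,.014)[:2]*1000 for p in cnt[:,0]],np.float32))
            print(t,n,round(x["p"],2),x["box"],np.round(r[0]),np.round(r[1]),round(r[2],1))
E
```

```text
scene 0.86 [227.2, 138.1, 255.0, 165.8] 0.0 [247.5 145.5] [0.461 0.136 0.041]
scene 0.85 [147.2, 187.5, 174.0, 217.9] 0.0 [162.3 201.5] [ 0.454 -0.14   0.041]
scene 0.62 [178.0, 227.7, 215.5, 263.1] 0.41 [201.2 231.9] [ 0.582 -0.136  0.041]
side 0.86 [192.4, 248.4, 233.1, 280.5] 0.01 [219.6 258.5] [ 0.452 -0.141  0.041]
side 0.84 [170.2, 155.3, 201.9, 180.7] 0.01 [189.9 161.4] [0.46  0.135 0.041]
side 0.78 [183.0, 204.6, 217.5, 230.7] 0.01 [206.5 211.9] [ 0.458 -0.022  0.041]
side 0.76 [267.8, 233.9, 289.1, 273.5] 0.68 [278.2 238.7] [ 0.58  -0.138  0.041]
side 0.66 [224.7, 145.4, 256.3, 174.4] 0.01 [245.2 147.1] [0.6   0.136 0.041]
wrist 0.95 [51.9, 133.8, 135.8, 204.5] 0.0 [ 93.9 184.7] [ 0.459 -0.02   0.041]
wrist 0.95 [174.2, 0.1, 262.2, 68.2] 0.0 [230.4  13.6] [0.601 0.136 0.041]
wrist 0.86 [25.3, 4.1, 117.7, 54.6] 0.0 [71.6 13.8] [0.461 0.136 0.041]
wrist 0.79 [65.2, 236.2, 131.1, 293.8] 0.0 [100.1 284.1] [ 0.45  -0.136  0.041]
green_tray scene 0.74 [254.2, 99.5, 341.2, 158.2] [510. 338.] [159. 196.] 4.7
green_tray scene 0.71 [188.5, 165.2, 215.3, 196.6] [442. -11.] [ 52. 105.] 
[... 169 characters left out ...]
 scene 0.98 [48.1, 223.5, 181.6, 341.3] [ 522. -322.] [207. 181.] 0.5
red_tray scene 0.68 [190.9, 162.6, 216.7, 197.8] [443. -11.] [ 49. 101.] 63.2
red_tray side 0.7 [215.3, 276.0, 354.7, 384.0] [ 516. -324.] [184. 204.] 89.7
ecu_case scene 0.76 [275.2, 223.0, 342.4, 283.9] [767.  -1.] [138.  94.] 83.5
ecu_case side 0.56 [302.0, 153.3, 356.6, 203.9] [767.  -2.] [140. 102.] 83.6
multimeter scene 0.85 [184.9, 272.2, 272.2, 354.9] [ 736. -216.] [157.  82.] 2.9
multimeter side 0.63 [323.9, 228.0, 403.1, 284.3] [ 739. -216.] [163.  86.] 3.4
solder_spool scene 0.94 [340.6, 183.3, 364.4, 203.3] [746. 213.] [48. 81.] 24.6
solder_spool side 0.64 [281.2, 114.3, 299.2, 137.3] [751. 209.] [92. 49.] 68.2
```

```bash
cat >> l.py <<'E'
def fitall(cs,D,cams,verbose=True,z0=0.):
    # cluster by button ground pos
    cl=[]
    for c,d in zip(cs,D):
        for x in d:
            if x["pur"]>.2: continue
            bx=x["box"]; touch=bx[0]<2 or bx[1]<2 or bx[2]>509 or bx[3]>381
            bt=button(c,x["reg"])
            g=ray(c,bt,.041) if bt is not None else ray(c,x["cen"],.02)
            for k in cl:
                if np.hypot(*(k["g"]-g)[:2])<.035: break
            else: k=dict(g=g,obs=[]); cl.append(k)
            k["obs"].append((c,x["reg"],bt,touch))
    res=[]
    for k in cl:
        obs=[(c,r,b) for c,r,b,t in k["obs"] if not t] or [(c,r,b) for c,r,b,t in k["obs"]]
        f=fit(obs,k["g"][:2],z0=z0); res.append((f,len(obs)))
        print("cost %.3f  xy %.4f %.4f yaw %.1f down=%s n=%d"%(f[0],f[1][0],f[1][1],np.rad2deg(f[1][2])%360,f[2],len(obs)))
    return res
def draw(c,res,name,z0=0.,scale=1,crop=None):
    im=c["img"][:,:,::-1].copy(); im=cv2.resize(im,None,fx=2,fy=2)
    for f,_ in res:
        for Q in parts(f[2]):
            h=cv2.convexHull(proj(c,tf(Q,f[1],z0)).astype(np.float32))
            cv2.polylines(im,[np.round((h+.5)*2).astype(np.int32)],True,(0,255,255),1)
    if crop: im=im[2*crop[1]:2*crop[3],2*crop[0]:2*crop[2]]
    if im.shape[1]>800: im=cv2.resize(im,(800,600))
    cv2.imwrite("pics/"+name,im)
E
python3 - <<'E'
from l import *
cams,cs,D=pickle.load(open("last.pkl","rb"))
res=fitall(cs,D,cams)
draw(cs[2],res,"b_wrist.png"); draw(cs[1],res,"b_side.png",crop=(130,100,330,300)); draw(cs[0],res,"b_scene.png",crop=(130,110,330,270))
def edge(c,reg,tag):
    cnt=max(cv2.findContours(reg.astype(np.uint8),0,1)[0],key=cv2.contourArea)
    r=cv2.minAreaRect(np.array([ray(c,p,.012)[:2]*1000 for p in cnt[:,0]],np.float32)); print(tag,np.round(r[0]),np.round(r[1]),r[2])
for c,n in zip(cs[:2],("scene","side")):
    h=cv2.cvtColor(c["img"],cv2.COLOR_RGB2HSV)
    g=((h[...,0]>50)&(h[...,0]<80)&(h[...,1]>120)); g[:80]=0
    r=isred(c["img"])
    edge(c,g,n+" green"); edge(c,r,n+" red")
E
```

```text
cost 0.128  xy 0.4438 0.1408 yaw 345.6 down=False n=3
cost 0.233  xy 0.4360 -0.1319 yaw 334.5 down=False n=3
cost 0.156  xy 0.4427 -0.0124 yaw 333.9 down=False n=2
cost 0.143  xy 0.5845 0.1278 yaw 26.9 down=True n=1
scene green [507. 342.] [150. 183.] 4.927013874053955
scene red [ 518. -322.] [197. 178.] 0.13521362841129303
side green [480. 334.] [198. 187.] 5.387211322784424
side red [ 517. -324.] [200. 178.] 0.019858507439494133
```

View pics/b_wrist.png

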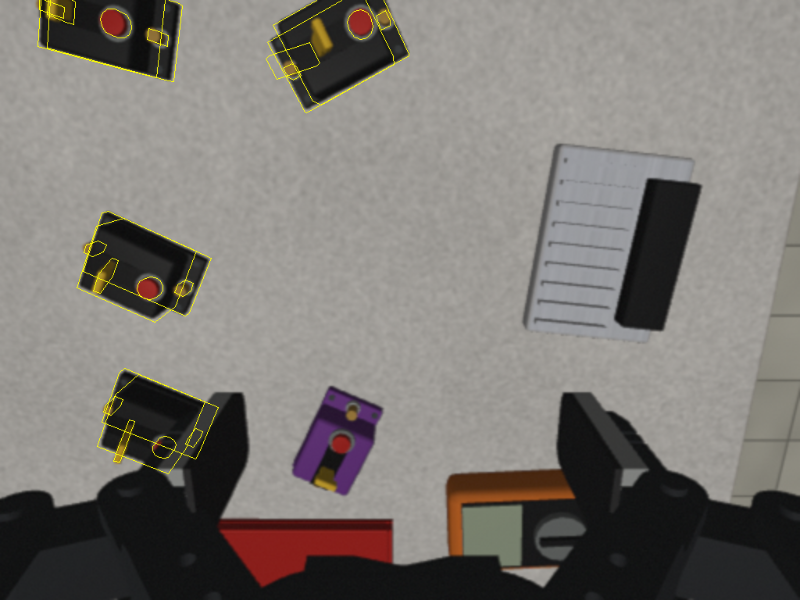

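View pics/b_side.png

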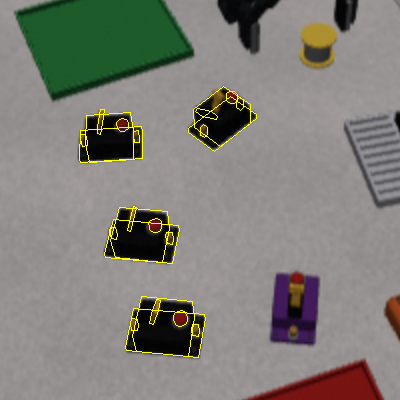

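```bash
cat > plan.py <<'E'
from h import *
def cur():
    s=arm.state(); q=s["ee_rot"]; return s,R.from_quat([q[1],q[2],q[3],q[0]])
def target(yaw,Rc):
    # tool x down, tool y = +-breaker y
    best=None
    for sg in(1,-1):
        x=np.array([0,0,-1.]);y=sg*np.array([-np.sin(yaw),np.cos(yaw),0]);z=np.cross(x,y)
        Rt=R.from_matrix(np.array([x,y,z]).T); a=(Rc.inv()*Rt).magnitude()
        if best is None or a<best[0]: best=(a,Rt)
    return best[1]
def plan(wps,op,yaw=None,smax=4.5,tmax=7.5,start=None,Rt=None):
    """wps list of world xyz; prints rows. orientation reached by first waypoint"""
    s,Rc=cur(); p=np.array(s["tool_pos"]) if start is None else np.array(start)
    if start is not None and Rt is not None: Rc=Rt
    elif Rt is None: Rt=Rc if yaw is None else target(yaw,Rc)
    rows=[]
    for w in wps:
        w=np.array(w,float)
        rv=(Rc.inv()*Rt).as_rotvec(); n=max(1,int(np.ceil(max(np.linalg.norm(w-p)*100/smax,np.rad2deg(np.linalg.norm(rv))/tmax))))
        dp=(w-p)/n; R0=Rc
        for i in range(n):
            Ri=R0*R.from_rotvec(rv*i/n)
            rows.append(list(np.round(rv/n,3)+0.)+list(np.round(Ri.inv().apply(dp)*100,2)+0.)+[op])
        p=w;Rc=Rt
    print(len(rows)); print(str([[float(v) for v in r] for r in rows]).replace(" ",""))
    return Rt
def bp(p,off):
    return tf(np.array([off],float)/1000,p)[0]
E
python3 - <<'E'
from plan import *
s,Rc=cur(); print(Rc.as_matrix().round(3))
D=(.5845,.1278,np.deg2rad(26.9))
b=bp(D,(19,0,0)); print(b)
plan([[b[0],b[1],.10],[b[0],b[1],.055]],0,yaw=D[2])
E
```

```text
[[ 0.  1.  0.]
 [-0.  0. -1.]
 [-1.  0.  0.]]
[0.60144415 0.13639626 0.        ]
11
[[0.122,0.0,0.0,1.46,-0.26,-1.52,0.0],[0.122,0.0,0.0,1.46,-0.44,-1.47,0.0],[0.122,0.0,0.0,1.46,-0.62,-1.41,0.0],[0.122,0.0,0.0,1.46,-0.79,-1.32,0.0],[0.122,0.0,0.0,1.46,-0.94,-1.21,0.0],[0.122,0.0,0.0,1.46,-1.08,-1.09,0.0],[0.122,0.0,0.0,1.46,-1.21,-0.95,0.0],[0.122,0.0,0.0,1.46,-1.32,-0.79,0.0],[0.122,0.0,0.0,1.46,-1.4,-0.63,0.0],[0.0,0.0,0.0,2.25,0.0,0.0,0.0],[0.0,0.0,0.0,2.25,0.0,0.0,0.0]]
```

View pics/b_scene.png

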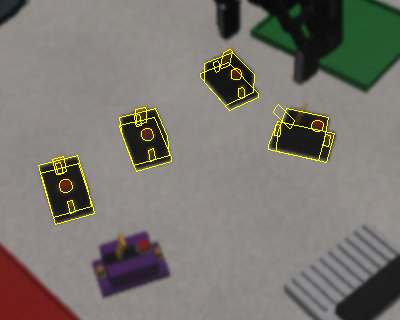

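Call:
carry_out(
  deltas=[
    [0.122,0,0,1.46,-0.26,-1.52,0],
    [0.122,0,0,1.46,-0.44,-1.47,0],
    [0.122,0,0,1.46,-0.62,-1.41,0],
    [0.122,0,0,1.46,-0.79,-1.32,0],
    [0.122,0,0,1.46,-0.94,-1.21,0],
    [0.122,0,0,1.46,-1.08,-1.09,0],
    [0.122,0,0,1.46,-1.21,-0.95,0],
    [0.122,0,0,1.46,-1.32,-0.79,0],
    [0.122,0,0,1.46,-1.4,-0.63,0],
    [0,0,0,0,0,0,0],
  ],
)

```text
time: 1.95
tool_pos: [0.6065, 0.14, 0.0966]
ee_rot: [0.15, 0.693, 0.148, -0.689]
ft_force: [-0.4, -0.3, -0.2]
opening: -0.003
```

```bash
cat > chk.py <<'E'
from l import *
from plan import *
def closeup(name,cams=("scene","side","wrist"),near=None):
    cs,Ds=look(cams); res=fitall(cs,Ds,cams); 
    for c,n in zip(cs,cams): draw(c,res,f"{name}_{n}.png")
    s=arm.state(); print("t",s["time"],"tcp",np.round(s["tool_pos"],4),"f",np.round(s["ft_force"],1),"op",round(s["opening"],2)); return cs,Ds,res
E
python3 - <<'E'
from chk import *
closeup("c")
s,Rc=cur(); print(Rc.as_matrix().round(3))
E
```

```text
cost 0.439  xy 0.4434 0.1429 yaw 341.3 down=False n=3
cost 0.173  xy 0.4375 -0.1318 yaw 331.0 down=False n=2
cost 0.123  xy 0.4435 -0.0112 yaw 330.1 down=False n=2
cost 0.252  xy 0.5854 0.1294 yaw 25.3 down=False n=3
t 2.25 tcp [0.6095 0.1376 0.0997] f [ 0.2 -0.1 -0.2] op 0.0
[[ 0.013  0.411 -0.912]
 [-0.002 -0.912 -0.411]
 [-1.     0.007 -0.011]]
```

View pics/c_wrist.png

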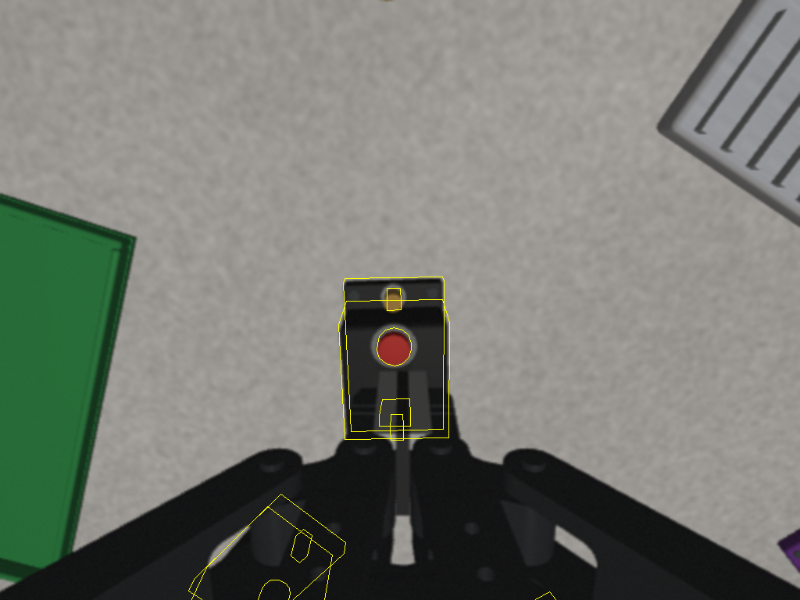

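```bash
python3 - <<'E'
from plan import *
D=(.585,.1285,np.deg2rad(26))
b=bp(D,(19,0,0)); print(b,arm.state()["tool_pos"])
plan([[b[0],b[1],.055]],0,yaw=D[2],smax=2.5)
E
```

```text
[0.60207709 0.13682905 0.        ] [0.60949862 0.13760439 0.09972388]
2
[[-0.015,-0.005,-0.004,2.23,-0.13,0.38,0.0],[-0.015,-0.005,-0.004,2.23,-0.13,0.36,0.0]]
```

Call:
carry_out(
  deltas=[
    [-0.015,-0.005,-0.004,2.2,-0.13,0.38,0],
    [-0.015,-0.005,-0.004,2.2,-0.13,0.36,0],
    [0,0,0,0,0,0,0],
    [0,0,0,0,0,0,0],
  ],
)

```text
time: 2.65
tool_pos: [0.6062, 0.1342, 0.0592]
ee_rot: [0.159, 0.692, 0.159, -0.686]
ft_force: [0.6, -0.0, -0.5]
opening: -0.003
```

```bash
python3 - <<'E'
from plan import *
D=(.585,.1285,np.deg2rad(26))
for i in range(3):
    c=eyes.camera("wrist"); s=arm.state(); print(s["time"],s["tool_pos"])
cv2.imwrite("pics/d_w.png",c["img"][:,:,::-1])
b=bp(D,(19,0,0)); print(b)
plan([[b[0],b[1],.045],[b[0],b[1],.0355]],0,yaw=D[2],smax=.4)
E
```

```text
2.7 [0.60605497 0.13413634 0.05919055]
2.75 [0.60616358 0.13435043 0.05938073]
2.8 [0.60627154 0.13447917 0.05951908]
[0.60207709 0.13682905 0.        ]
7
[[0.0,-0.002,-0.001,0.36,-0.1,0.07,0.0],[0.0,-0.002,-0.001,0.36,-0.1,0.07,0.0],[0.0,-0.002,-0.001,0.36,-0.1,0.07,0.0],[0.0,-0.002,-0.001,0.36,-0.1,0.07,0.0],[0.0,0.0,0.0,0.32,0.0,0.0,0.0],[0.0,0.0,0.0,0.32,0.0,0.0,0.0],[0.0,0.0,0.0,0.32,0.0,0.0,0.0]]
```

View pics/d_w.png

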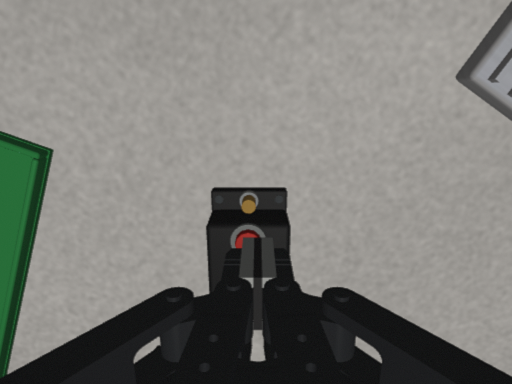

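Call:
carry_out(
  deltas=[
    [0,0,0,0.4,-0.12,0.08,0],
    [0,0,0,0.4,-0.12,0.08,0],
    [0,0,0,0.4,-0.12,0.08,0],
    [0,0,0,0.4,-0.12,0.08,0],
    [0,0,0,0,0,0,0],
    [0,0,0,0,0,0,0],
  ],
)

```text
time: 3.4
tool_pos: [0.6022, 0.1381, 0.0441]
ee_rot: [0.16, 0.694, 0.159, -0.684]
ft_force: [-0.0, 0.6, 0.4]
opening: -0.002
```

Call:
carry_out(
  deltas=[
    [0,0,0,0.3,0,0,0],
    [0,0,0,0.3,0,0,0],
    [0,0,0,0.3,0,0,0],
    [0,0,0,0.1,0,0,0],
  ],
)

```text
time: 3.8
tool_pos: [0.6026, 0.1382, 0.0359]
ee_rot: [0.16, 0.694, 0.159, -0.684]
ft_force: [-3.8, -1.4, 12.2]
opening: -0.001
```

```bash
python3 - <<'E'
from plan import *
c=eyes.camera("wrist");cv2.imwrite("pics/e_w.png",c["img"][:,:,::-1])
c=eyes.camera("side");cv2.imwrite("pics/e_s.png",cv2.resize(c["img"][100:220,170:330,::-1],None,fx=4,fy=4))
s=arm.state(); print(s["time"],s["tool_pos"],s["ft_force"])
E
```

```text
3.9 [0.60259067 0.13819532 0.03599836] [-2.49095112 -0.45423815  9.33055119]
```

View pics/e_s.png

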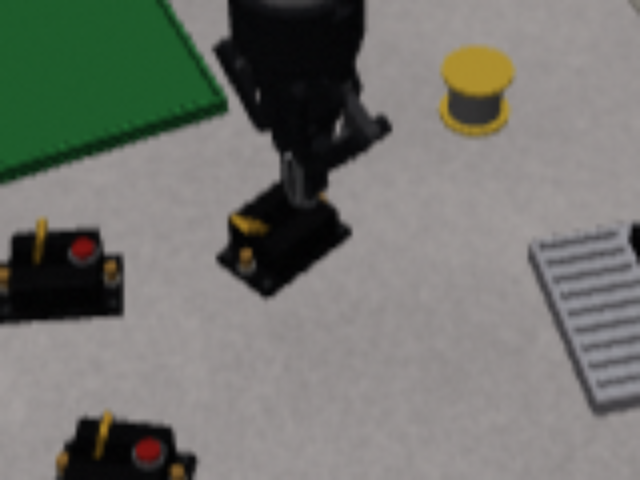

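D's lever dropped: the yellow blade lies down at crop (250,222). Next is A.

```bash
python3 - <<'E'
from plan import *
A=(.4438,.1405,np.deg2rad(-14.4))
b=bp(A,(19,0,0)); print(b)
s=arm.state()["tool_pos"]
plan([[s[0],s[1],.085],[b[0],b[1],.09]],0,yaw=A[2],smax=4.)
E
```

```text
[0.46220308 0.13577489 0.        ]
10
[[0.118,-0.002,0.0,-0.82,0.0,-0.01,0.0],[0.118,-0.002,0.0,-0.82,0.0,-0.01,0.0],[0.118,-0.002,0.0,-0.82,0.0,-0.01,0.0],[0.118,-0.002,0.0,-0.82,0.0,-0.01,0.0],[0.118,-0.002,0.0,-0.82,0.0,0.0,0.0],[0.118,-0.002,0.0,-0.82,0.0,0.0,0.0],[0.0,0.0,0.0,-0.12,0.93,3.38,0.0],[0.0,0.0,0.0,-0.12,0.93,3.38,0.0],[0.0,0.0,0.0,-0.12,0.93,3.38,0.0],[0.0,0.0,0.0,-0.12,0.93,3.38,0.0]]
```

Call:
carry_out(
  deltas=[
    [0,0,0,-2.5,0,0,0],
    [0,0,0,-2.5,0,0,0],
    [0.118,0,0,0,0,0,0],
    [0.118,0,0,0,0,0,0],
    [0.118,0,0,0,0,0,0],
    [0.118,0,0,0,0,0,0],
    [0.118,0,0,0,0.5,1.7,0],
    [0.118,0,0,0,0.9,3.4,0],
    [0,0,0,0,0.9,3.4,0],
    [0,0,0,0,0.9,3.4,0],
  ],
)

```text
time: 4.9
tool_pos: [0.4855, 0.1308, 0.0838]
ee_rot: [-0.103, 0.711, -0.099, -0.689]
ft_force: [0.4, 1.3, -0.7]
opening: 0.002
```

```bash
python3 - <<'E'
from chk import *
cs,Ds,res=closeup("f")
A=(.4438,.1405,np.deg2rad(-14.4))
b=bp(A,(19,0,0)); print(b)
plan([[b[0],b[1],.07],[b[0],b[1],.055]],0,yaw=A[2],smax=2.)
E
```

```text
cost 0.172  xy 0.5858 0.1296 yaw 28.0 down=True n=2
cost 0.355  xy 0.4441 0.1425 yaw 340.5 down=False n=3
cost 0.166  xy 0.4431 -0.0113 yaw 328.9 down=False n=2
cost 0.122  xy 0.4372 -0.1319 yaw 332.6 down=False n=2
t 5.2 tcp [0.488  0.131  0.0841] f [-0.9 -0.1  0.3] op 0.0
[0.46220308 0.13577489 0.        ]
3
[[-0.017,-0.015,0.005,0.67,0.14,1.33,0.0],[-0.017,-0.015,0.005,0.69,0.12,1.32,0.0],[0.0,0.0,0.0,1.5,0.0,0.0,0.0]]
```

View pics/f_wrist.png

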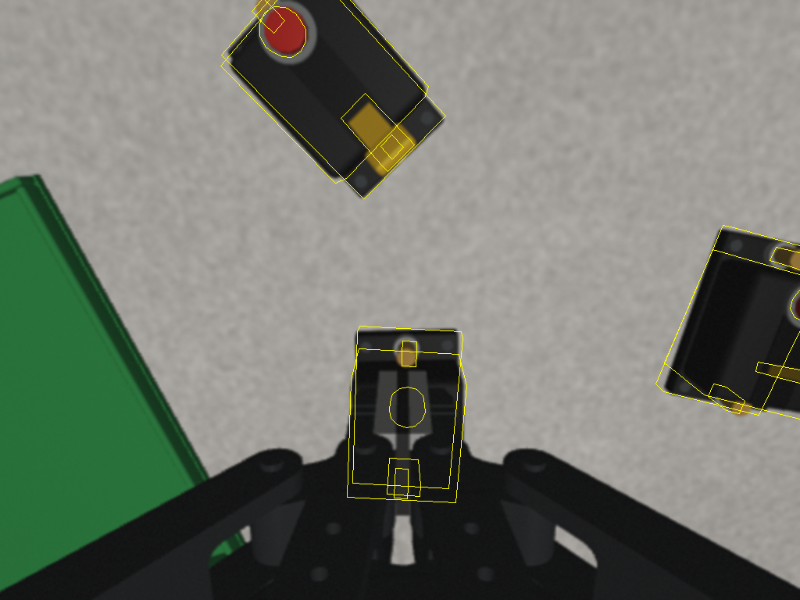

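Call:
carry_out(
  deltas=[
    [-0.017,-0.015,0.005,0.7,0.14,1.4,0],
    [-0.017,-0.015,0.005,0.7,0.14,1.4,0],
    [0,0,0,1.2,0,0,0],
    [0,0,0,0,0,0,0],
    [0,0,0,0,0,0,0],
  ],
)

```text
time: 5.7
tool_pos: [0.4602, 0.1366, 0.0549]
ee_rot: [0.087, -0.701, 0.087, 0.702]
ft_force: [-0.3, 0.5, 0.7]
opening: -0.003
```

```bash
cat > pr.py <<'E'
import sys
from chk import *
x,y,yaw=map(float,sys.argv[1:4]); A=(x,y,np.deg2rad(yaw)); z=float(sys.argv[4])
c=eyes.camera("wrist");cv2.imwrite("pics/%s.png"%sys.argv[5],c["img"][:,:,::-1])
b=bp(A,(19,0,0)); s=arm.state(); print(s["time"],b,s["tool_pos"])
plan([[b[0],b[1],z]],0,yaw=A[2],smax=.5)
E
python3 pr.py .4438 .1408 -14.8 .045 g_w
```

```text
5.75 [0.46216964 0.13594653 0.        ] [0.46025044 0.1365434  0.05496509]
3
[[0.004,0.0,0.0,0.33,0.0,-0.07,0.0],[0.004,0.0,0.0,0.33,0.0,-0.07,0.0],[0.004,0.0,0.0,0.33,0.0,-0.07,0.0]]
```

View pics/g_w.png

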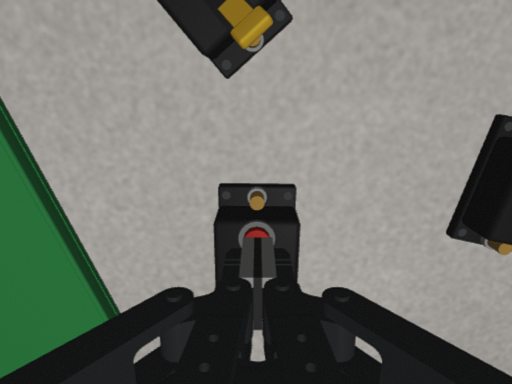

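Well centred over A's button at (257,237); now press it.

Call:
carry_out(
  deltas=[
    [0,0,0,0.35,0,-0.08,0],
    [0,0,0,0.35,0,-0.08,0],
    [0,0,0,0.35,0,-0.05,0],
    [0,0,0,0.3,0,0,0],
    [0,0,0,0.3,0,0,0],
    [0,0,0,0.3,0,0,0],
    [0,0,0,0.1,0,0,0],
  ],
)

```text
time: 6.45
tool_pos: [0.4638, 0.1361, 0.0357]
ee_rot: [-0.087, 0.703, -0.087, -0.701]
ft_force: [-3.0, -0.2, 20.7]
opening: -0.004
```

```bash
python3 - <<'E'
from plan import *
c=eyes.camera("side");cv2.imwrite("pics/h_s.png",cv2.resize(c["img"][110:290,150:310,::-1],None,fx=3,fy=3))
c=eyes.camera("scene");cv2.imwrite("pics/h_c.png",cv2.resize(c["img"][110:270,130:330,::-1],None,fx=3,fy=3))
s=arm.state(); print(s["time"],s["tool_pos"],s["ft_force"])
A=(.4433,-.012,np.deg2rad(-28.5))
b=bp(A,(19,0,0)); print(b)
plan([[s["tool_pos"][0],s["tool_pos"][1],.085],[b[0],b[1],.08]],0,yaw=A[2],smax=4.)
E
```

```text
6.55 [0.46373801 0.13608146 0.03584951] [-2.20793782 -0.84395793 13.9384257 ]
[ 0.45999753 -0.02106602  0.        ]
6
[[0.125,-0.001,0.001,-2.46,0.0,-0.01,0.0],[0.125,-0.001,0.001,-2.46,0.0,0.0,0.0],[0.0,0.0,0.0,0.13,3.5,-1.79,0.0],[0.0,0.0,0.0,0.13,3.5,-1.79,0.0],[0.0,0.0,0.0,0.13,3.5,-1.79,0.0],[0.0,0.0,0.0,0.13,3.5,-1.79,0.0]]
```

View pics/h_s.png

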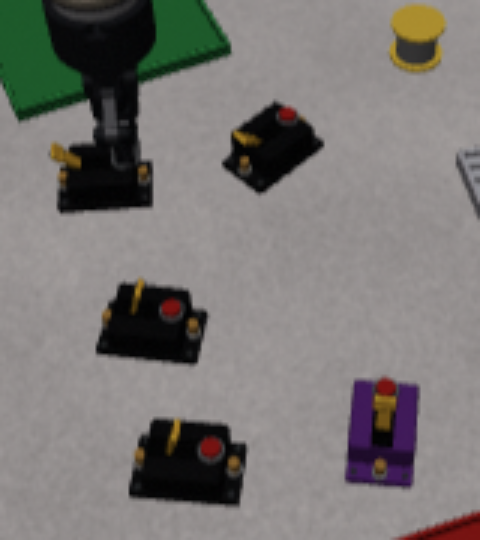

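View pics/h_c.png

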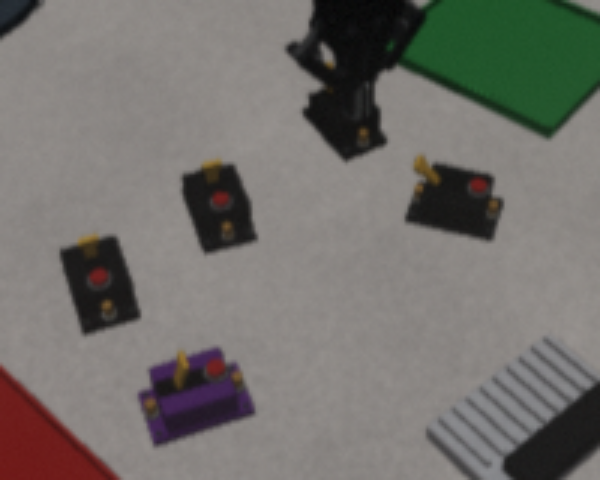

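A's lever dropped as well (crop (65,155)). Next is B.

Call:
carry_out(
  deltas=[
    [0,0,0,-2.5,0,0,0],
    [0,0,0,-2.5,0,0,0],
    [0.115,0,0,0,1.5,0,0],
    [0.115,0,0,0,3.5,-1.5,0],
    [0,0,0,0,3.5,-1.8,0],
    [0,0,0,0,3.5,-1.8,0],
    [0,0,0,0,2,-1.8,0],
    [0,0,0,0,0,0,0],
  ],
)

```text
time: 7.35
tool_pos: [0.4704, -0.026, 0.0876]
ee_rot: [-0.169, 0.69, -0.168, -0.683]
ft_force: [1.0, -0.0, 0.2]
opening: -0.001
```

```bash
python3 - <<'E'
from chk import *
cs,Ds,res=closeup("i")
A=(.4433,-.012,np.deg2rad(-28))
b=bp(A,(19,0,0)); print(b)
plan([[b[0],b[1],.055]],0,yaw=A[2],smax=2.)
E
```

```text
cost 0.336  xy 0.4436 0.1407 yaw 343.3 down=True n=3
cost 0.157  xy 0.5861 0.1299 yaw 27.7 down=True n=2
cost 0.100  xy 0.4367 -0.1323 yaw 334.3 down=False n=3
cost 0.284  xy 0.4442 -0.0128 yaw 330.8 down=False n=3
cost 0.036  xy 0.5855 0.1300 yaw 25.6 down=False n=1
t 7.65 tcp [ 0.4677 -0.0215  0.0875] f [-0.4 -0.1  0.4] op 0.0
[ 0.460076   -0.02091996  0.        ]
2
[[0.006,-0.002,0.002,1.62,0.16,0.36,0.0],[0.006,-0.002,0.002,1.62,0.16,0.35,0.0]]
```

View pics/i_wrist.png

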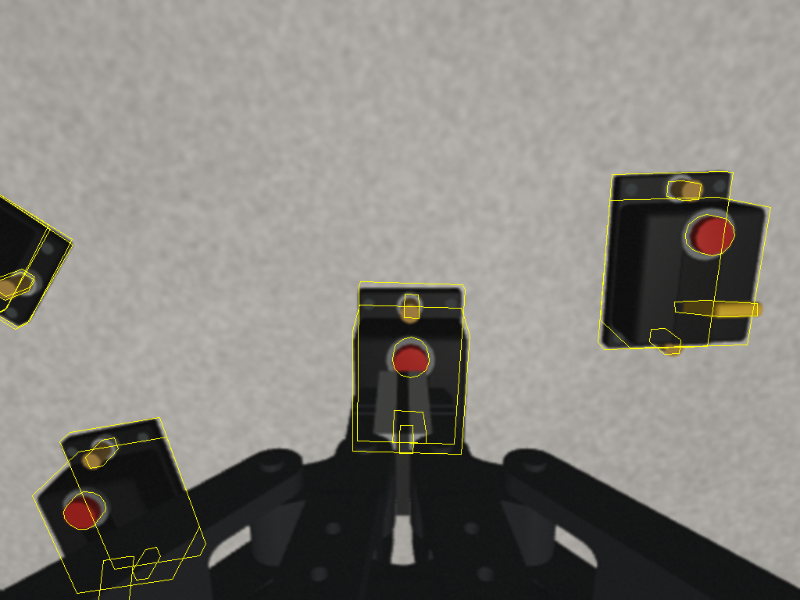

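Call:
carry_out(
  deltas=[
    [0,0,0,1.6,0.16,0.36,0],
    [0,0,0,1.6,0.16,0.36,0],
    [0,0,0,0,0,0,0],
    [0,0,0,0,0,0,0],
  ],
)

```text
time: 8.05
tool_pos: [0.46, -0.017, 0.0554]
ee_rot: [-0.165, 0.69, -0.163, -0.685]
ft_force: [0.1, 0.3, -0.1]
opening: -0.0
```

```bash
python3 pr.py .4433 -.012 -28 .045 j_w
```

```text
8.1 [ 0.460076   -0.02091996  0.        ] [ 0.45985468 -0.01699733  0.05545289]
3
[[0.007,-0.002,0.001,0.35,0.11,-0.06,0.0],[0.007,-0.002,0.001,0.35,0.11,-0.07,0.0],[0.007,-0.002,0.001,0.35,0.11,-0.07,0.0]]
```

View pics/j_w.png

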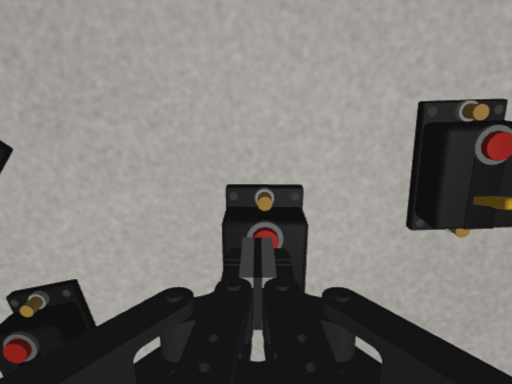

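Call:
carry_out(
  deltas=[
    [0,0,0,0.35,0.12,-0.07,0],
    [0,0,0,0.35,0.12,-0.07,0],
    [0,0,0,0.35,0.12,-0.07,0],
    [0,0,0,0.3,0,0,0],
    [0,0,0,0.3,0,0,0],
    [0,0,0,0.3,0,0,0],
    [0,0,0,0.15,0,0,0],
  ],
)

```text
time: 8.8
tool_pos: [0.4625, -0.0216, 0.0356]
ee_rot: [-0.165, 0.692, -0.163, -0.684]
ft_force: [-2.8, 1.1, 25.0]
opening: -0.002
```

```bash
python3 - <<'E'
from plan import *
c=eyes.camera("side");cv2.imwrite("pics/k_s.png",cv2.resize(c["img"][110:290,150:310,::-1],None,fx=3,fy=3))
c=eyes.camera("scene");cv2.imwrite("pics/k_c.png",cv2.resize(c["img"][110:270,130:330,::-1],None,fx=3,fy=3))
s=arm.state(); print(s["time"],s["tool_pos"],s["ft_force"])
A=(.4367,-.1325,np.deg2rad(-26))
b=bp(A,(19,0,0)); print(b)
plan([[s["tool_pos"][0],s["tool_pos"][1],.085],[b[0],b[1],.08]],0,yaw=A[2],smax=4.)
E
```

```text
8.9 [ 0.46239154 -0.02153636  0.03596054] [-1.02140716 -0.06320198 10.63834749]
[ 0.45377709 -0.14082905  0.        ]
5
[[-0.007,-0.006,0.002,-2.45,-0.01,-0.03,0.0],[-0.007,-0.006,0.002,-2.45,-0.01,-0.01,0.0],[0.0,0.0,0.0,0.17,3.7,-1.49,0.0],[0.0,0.0,0.0,0.17,3.7,-1.49,0.0],[0.0,0.0,0.0,0.17,3.7,-1.49,0.0]]
```

View pics/k_s.png

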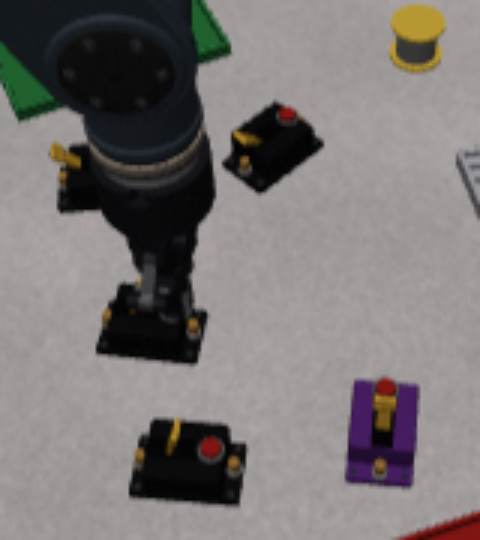

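View pics/k_c.png

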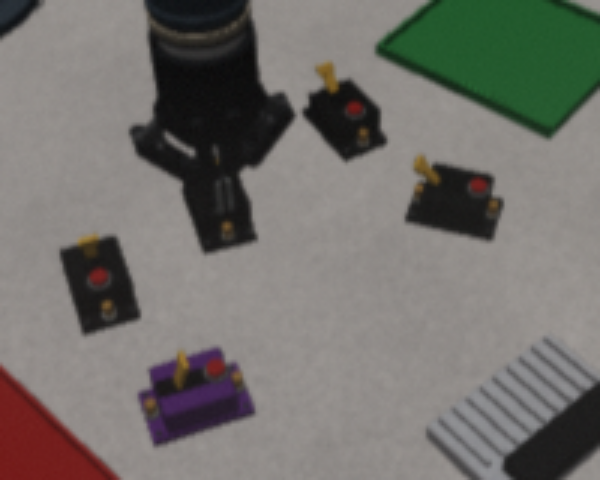

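Call:
carry_out(
  deltas=[
    [0,0,0,-2.5,0,0,0],
    [0,0,0,-2.5,0,0,0],
    [0,0,0,0,3.5,-1.4,0],
    [0,0,0,0,3.7,-1.5,0],
    [0,0,0,0,2.7,-1.2,0],
    [0,0,0,0,0.5,-0.3,0],
    [0,0,0,0,0,0,0],
    [0,0,0,0,0,0,0],
  ],
)

```text
time: 9.7
tool_pos: [0.4548, -0.137, 0.0871]
ee_rot: [-0.163, 0.693, -0.162, -0.683]
ft_force: [-0.4, -0.7, 0.4]
opening: 0.001
```

```bash
python3 - <<'E'
from chk import *
cs,Ds,res=closeup("m")
A=(.4367,-.1325,np.deg2rad(-26))
b=bp(A,(19,0,0)); print(b)
plan([[b[0],b[1],.055]],0,yaw=A[2],smax=2.)
E
```

```text
cost 0.205  xy 0.4432 -0.0121 yaw 328.5 down=False n=2
cost 0.235  xy 0.5866 0.1289 yaw 30.6 down=True n=2
cost 0.225  xy 0.4446 0.1429 yaw 339.0 down=True n=1
cost 0.225  xy 0.4368 -0.1331 yaw 334.5 down=False n=3
cost 0.669  xy 0.4234 0.0053 yaw 267.6 down=False n=1
t 10.0 tcp [ 0.4551 -0.1367  0.0873] f [0.4 0.5 0.3] op -0.0
[ 0.45377709 -0.14082905  0.        ]
2
[[-0.004,-0.007,0.002,1.62,0.22,-0.01,0.0],[-0.004,-0.007,0.002,1.62,0.22,-0.02,0.0]]
```

View pics/m_wrist.png

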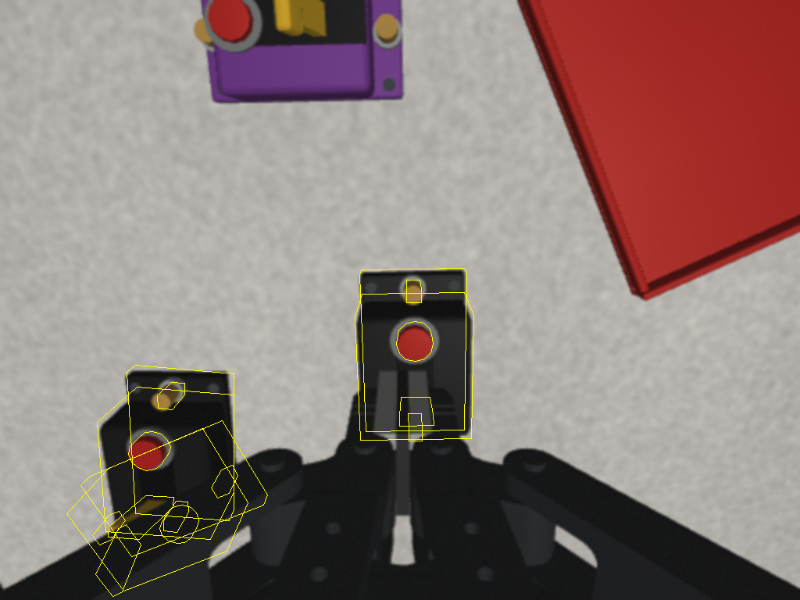

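View pics/m_side.png

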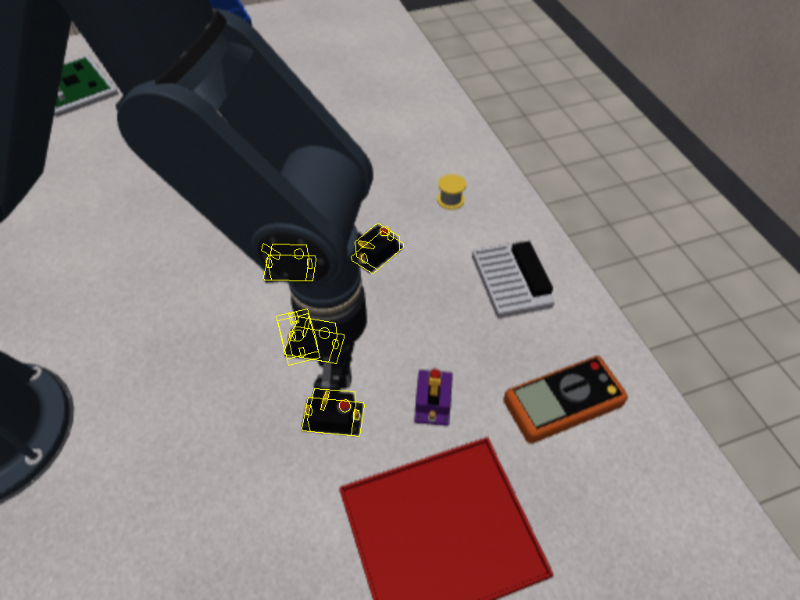

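B's lever still stands: in the wrist view the blade sits beside its button at (140,515). I'll confirm that later. Now C.

Call:
carry_out(
  deltas=[
    [0,0,0,1.6,0.24,-0.05,0],
    [0,0,0,1.6,0.24,-0.05,0],
    [0,0,0,0,0,0,0],
    [0,0,0,0,0,0,0],
  ],
)

```text
time: 10.4
tool_pos: [0.4551, -0.1399, 0.0553]
ee_rot: [-0.161, 0.694, -0.161, -0.683]
ft_force: [0.0, -1.5, 0.2]
opening: -0.001
```

```bash
python3 pr.py .4367 -.1325 -26 .045 n_w
```

```text
10.45 [ 0.45377709 -0.14082905  0.        ] [ 0.45510566 -0.13990474  0.05539555]
3
[[-0.002,-0.005,0.001,0.35,0.05,0.03,0.0],[-0.002,-0.005,0.001,0.35,0.05,0.03,0.0],[-0.002,-0.005,0.001,0.35,0.05,0.03,0.0]]
```

View pics/n_w.png

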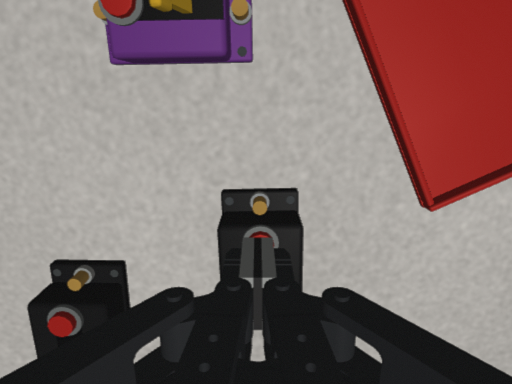

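Call:
carry_out(
  deltas=[
    [0,0,0,0.35,0.04,0.02,0],
    [0,0,0,0.35,0.04,0.02,0],
    [0,0,0,0.35,0.04,0.02,0],
    [0,0,0,0.3,0,0,0],
    [0,0,0,0.3,0,0,0],
    [0,0,0,0.3,0,0,0],
    [0,0,0,0.1,0,0,0],
  ],
)

```text
time: 11.15
tool_pos: [0.4554, -0.141, 0.0358]
ee_rot: [-0.16, 0.696, -0.161, -0.682]
ft_force: [-1.5, 1.0, 15.9]
opening: 0.002
```

Call:
carry_out(
  deltas=[
    [0,0,0,-2.5,0,0,0],
    [0,0,0,-4,0,0,0],
    [0,0,0,-4,0,-4,0],
    [0,0,0,-4,0,-4,0],
    [0,0,0,-4,0,-4,0],
    [0,0,0,0,0,0,0],
  ],
)

```text
time: 11.75
tool_pos: [0.5529, -0.1899, 0.2172]
ee_rot: [-0.161, 0.693, -0.16, -0.684]
ft_force: [0.3, -1.0, 1.1]
opening: -0.004
```

```bash
python3 - <<'E'
from chk import *
cs,Ds,res=closeup("o")
for c,n in zip(cs,"csw"): cv2.imwrite(f"pics/o_{n}.png",cv2.resize(c["img"][100:290,120:330,::-1] if n!="w" else c["img"][...,::-1],None,fx=3 if n!="w" else 1.5,fy=3 if n!="w" else 1.5))
E
```

```text
cost 0.294  xy 0.4442 0.1407 yaw 343.2 down=True n=3
cost 0.174  xy 0.5861 0.1296 yaw 27.5 down=True n=2
cost 0.335  xy 0.4431 -0.0113 yaw 327.6 down=False n=3
cost 0.428  xy 0.4372 -0.1317 yaw 333.0 down=False n=3
cost 0.557  xy 0.7723 -0.0180 yaw 242.1 down=True n=1
cost 0.043  xy 0.5855 0.1301 yaw 205.2 down=False n=1
t 12.05 tcp [ 0.543  -0.184   0.2092] f [-0.4 -0.7 -0.8] op 0.01
```

View pics/o_s.png

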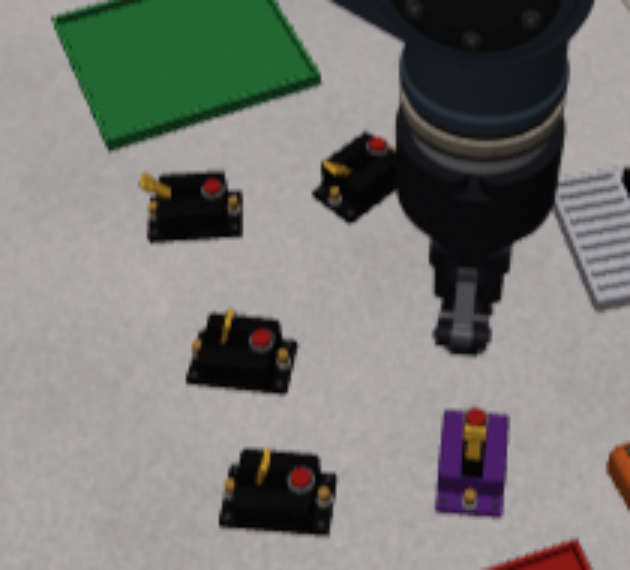

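View pics/o_wrist.png

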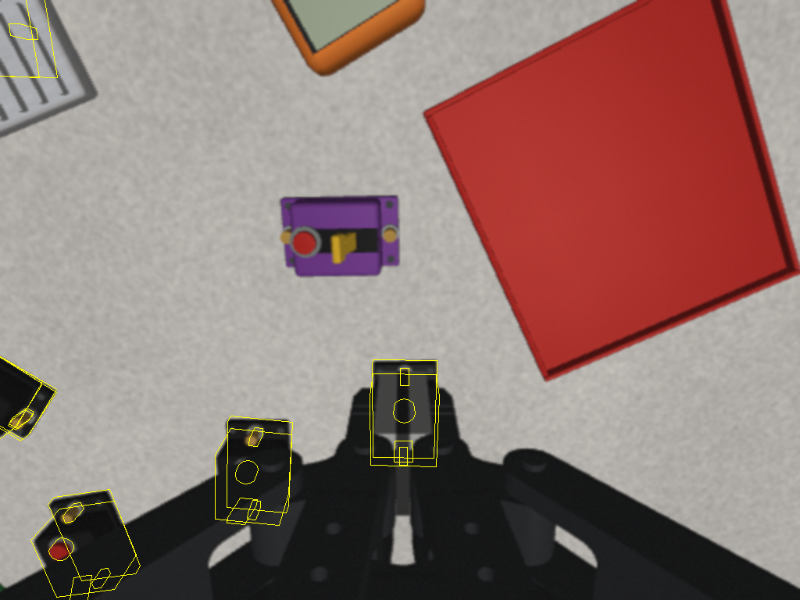

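View pics/o_scene.png

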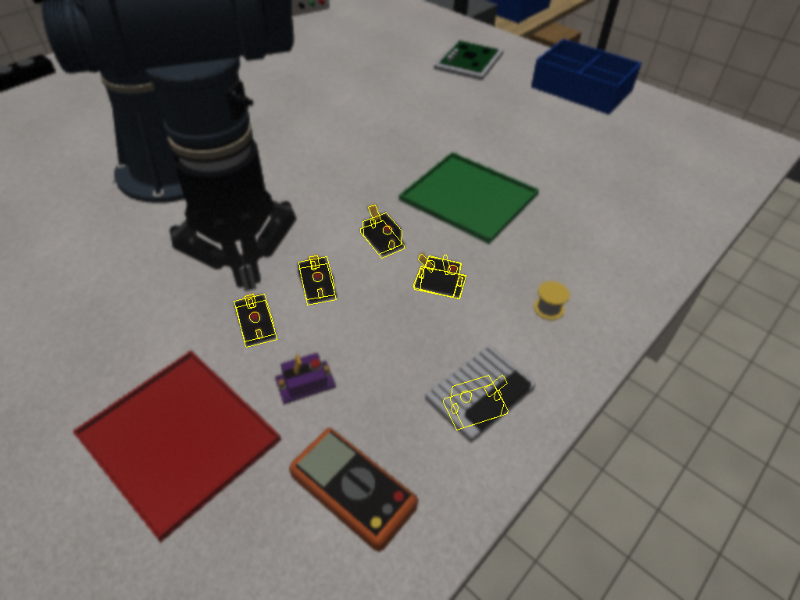

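A and D dropped. B and C were pressed to their stops and stayed up. The whole bench is visible and there is no fifth breaker. Now the tray poses and the lever-lift plan for D.

```bash
python3 - <<'E'
from chk import *
cams,cs,Ds=pickle.load(open("last.pkl","rb"))
def fitbox(c,reg,p0,tag):
    reg=reg.astype(np.float32)
    Q=box(-100,100,-90,90,0,14)
    def cost(p):
        m=np.zeros((384,512),np.uint8); h=cv2.convexHull(proj(c,tf(Q,p)).astype(np.float32))
        cv2.fillConvexPoly(m,np.round(h*16).astype(np.int32),255,cv2.LINE_AA,4); m=m/255.
        return 1-np.minimum(m,reg).sum()/np.maximum(m,reg).sum()
    p=np.array(p0);r=minimize(cost,p,method="Nelder-Mead",options=dict(initial_simplex=p+np.array([[0,0,0],[.01,0,0],[0,.01,0],[0,0,.1]]),maxiter=150))
    print(tag,r.fun.round(3),r.x.round(4),np.rad2deg(r.x[2]).round(1))
for c,n in zip(cs[:2],("scene","side")):
    h=cv2.cvtColor(c["img"],cv2.COLOR_RGB2HSV)
    g=((h[...,0]>45)&(h[...,0]<85)&(h[...,1]>100)).astype(np.uint8); g[:80]=0
    for m,p0,t in((g,(.49,.335,.08),"green"),(isred(c["img"]).astype(np.uint8),(.517,-.323,0.),"red")):
        k,l,st,_=cv2.connectedComponentsWithStats(m); m=l==1+np.argmax(st[1:,4]); m=cv2.morphologyEx(m.astype(np.uint8),cv2.MORPH_CLOSE,np.ones((3,3)))
        fitbox(c,m,p0,n+" "+t)
D=(.586,.1297,np.deg2rad(27))
b=bp(D,(-62,0,0)); e=bp(D,(-18,0,0)); print(b,e)
s,Rc=cur()
plan([[b[0],b[1],.12]],0,yaw=D[2],smax=4)
E
```

```text
scene green 0.113 [0.4763 0.3482 0.1017] 5.8
scene red 0.112 [ 0.5094 -0.32   -0.0013] -0.1
side green 0.083 [0.4819 0.3441 0.09  ] 5.2
side red 0.034 [ 0.5156 -0.3255  0.0029] 0.2
[0.5307576  0.10155259 0.        ] [0.56996188 0.12152817 0.        ]
8
[[-0.116,0.001,0.001,1.15,-3.13,1.7,0.0],[-0.116,0.001,0.001,1.15,-3.3,1.33,0.0],[-0.116,0.001,0.001,1.14,-3.44,0.94,0.0],[-0.116,0.001,0.001,1.14,-3.53,0.54,0.0],[-0.116,0.001,0.001,1.13,-3.57,0.12,0.0],[-0.116,0.001,0.001,1.13,-3.56,-0.29,0.0],[-0.116,0.001,0.001,1.12,-3.5,-0.7,0.0],[-0.116,0.001,0.001,1.12,-3.4,-1.1,0.0]]
```

Call:
carry_out(
  deltas=[
    [-0.116,0,0,1.15,-3.1,1.7,0],
    [-0.116,0,0,1.15,-3.3,1.3,0],
    [-0.116,0,0,1.15,-3.4,0.9,0],
    [-0.116,0,0,1.15,-3.5,0.5,0],
    [-0.116,0,0,1.15,-3.6,0.1,0],
    [-0.116,0,0,1.15,-3.6,-0.3,0],
    [-0.116,0,0,1.1,-3.5,-0.7,0],
    [-0.116,0,0,1.1,-3.4,-1.1,0],
    [0,0,0,0,0,0,0],
  ],
)

```text
time: 12.95
tool_pos: [0.5126, 0.1117, 0.1078]
ee_rot: [-0.168, -0.674, -0.183, 0.695]
ft_force: [-0.5, 0.3, 0.3]
opening: 0.0
```

```bash
python3 - <<'E'
from chk import *
cs,Ds,res=closeup("p")
D=(.586,.1297,np.deg2rad(27))
b=bp(D,(-62,0,0)); print(b)
plan([[b[0],b[1],.05]],0,yaw=D[2],smax=2.5)
E
```

```text
cost 0.144  xy 0.5850 0.1286 yaw 27.3 down=True n=3
cost 0.425  xy 0.4418 -0.0106 yaw 330.1 down=False n=3
cost 0.164  xy 0.4439 0.1415 yaw 343.9 down=True n=3
cost 0.637  xy 0.7790 -0.2084 yaw 42.5 down=True n=1
cost 0.115  xy 0.4370 -0.1328 yaw 334.0 down=False n=2
cost 0.286  xy 0.7445 0.2179 yaw 109.0 down=True n=1
cost 0.916  xy 0.5005 -0.1591 yaw 342.1 down=False n=1
t 13.25 tcp [0.5172 0.1068 0.1104] f [-0.2 -0.2 -0.5] op -0.0
[0.5307576  0.10155259 0.        ]
3
[[0.007,0.006,0.008,2.0,0.41,-0.35,0.0],[0.007,0.006,0.008,2.0,0.4,-0.34,0.0],[0.007,0.006,0.008,2.01,0.38,-0.33,0.0]]
```

View pics/p_wrist.png

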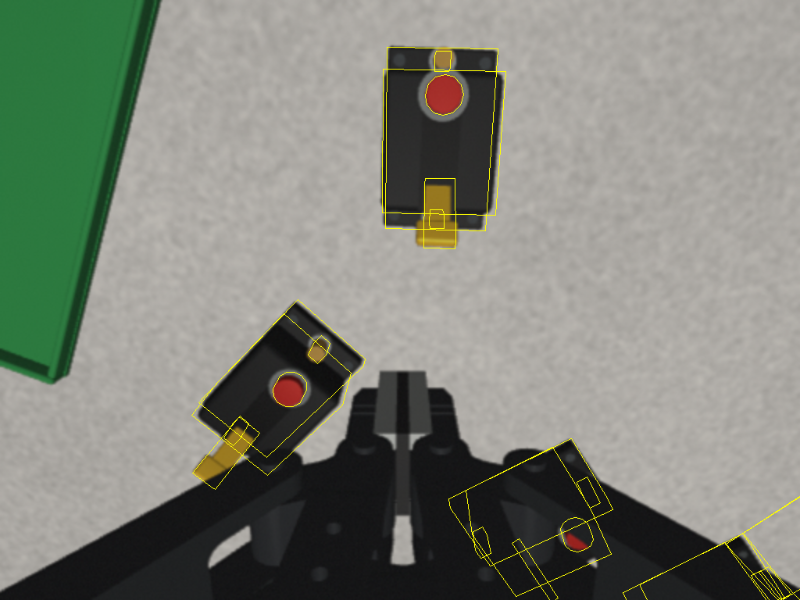

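Call:
carry_out(
  deltas=[
    [0.007,0.006,0.008,2.0,0.4,-0.35,0],
    [0.007,0.006,0.008,2.0,0.4,-0.35,0],
    [0.007,0.006,0.008,2.0,0.4,-0.35,0],
    [0,0,0,0,0,0,0],
    [0,0,0,0,0,0,0],
  ],
)

```text
time: 13.75
tool_pos: [0.5358, 0.0953, 0.0516]
ee_rot: [0.163, 0.692, 0.16, -0.685]
ft_force: [-0.2, -0.7, -0.4]
opening: -0.002
```

```bash
python3 - <<'E'
from chk import *
D=(.585,.1286,np.deg2rad(27.3))
c=eyes.camera("wrist");cv2.imwrite("pics/q_w.png",c["img"][:,:,::-1])
s=arm.state();c0,s0=np.cos(D[2]),np.sin(D[2]);d=s["tool_pos"]-np.array([D[0],D[1],0]);print("in breaker frame",c0*d[0]+s0*d[1],-s0*d[0]+c0*d[1],d[2],s["time"])
W=[bp(D,q) for q in((-48,0,47),(-39,0,51),(-30,0,54),(-22,0,55),(-14,0,55))]
plan(W,0,yaw=D[2],smax=.7)
E
```

```text
in breaker frame -0.059015147201150406 -0.007080055680934699 0.05179058500474357 13.8
10
[[-0.008,-0.004,-0.003,0.24,-0.36,-0.54,0.0],[-0.008,-0.004,-0.003,0.24,-0.36,-0.55,0.0],[0.0,0.0,0.0,-0.2,0.0,-0.45,0.0],[0.0,0.0,0.0,-0.2,0.0,-0.45,0.0],[0.0,0.0,0.0,-0.15,0.0,-0.45,0.0],[0.0,0.0,0.0,-0.15,0.0,-0.45,0.0],[0.0,0.0,0.0,-0.05,0.0,-0.4,0.0],[0.0,0.0,0.0,-0.05,0.0,-0.4,0.0],[0.0,0.0,0.0,0.0,0.0,-0.4,0.0],[0.0,0.0,0.0,0.0,0.0,-0.4,0.0]]
```

View pics/q_w.png

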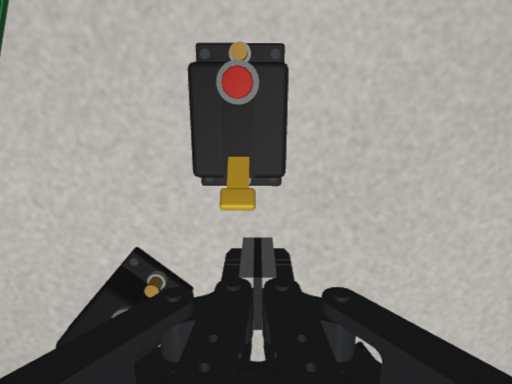

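Call:
carry_out(
  deltas=[
    [-0.008,-0.004,-0.003,0.25,-0.36,-0.2,0],
    [-0.008,-0.004,-0.003,0.25,-0.36,-0.3,0],
    [0,0,0,0,0,-0.3,0],
    [0,0,0,-0.2,0,-0.45,0],
    [0,0,0,-0.2,0,-0.45,0],
    [0,0,0,-0.15,0,-0.45,0],
    [0,0,0,-0.15,0,-0.45,0],
  ],
)

```text
time: 14.5
tool_pos: [0.5546, 0.1128, 0.0587]
ee_rot: [-0.17, -0.685, -0.167, 0.689]
ft_force: [-1.5, -1.7, 2.0]
opening: 0.006
```

```bash
cat > st.py <<'E'
import sys
from chk import *
D=(float(sys.argv[1]),float(sys.argv[2]),np.deg2rad(float(sys.argv[3])))
for n in sys.argv[5:]:
    c=eyes.camera(n); im=c["img"][:,:,::-1]
    if n!="wrist":
        u=proj(c,[[D[0],D[1],.03]])[0].astype(int); x0=max(0,min(432,u[0]-40));y0=max(0,min(324,u[1]-30)); im=cv2.resize(im[y0:y0+60,x0:x0+80],None,fx=6,fy=6,interpolation=cv2.INTER_CUBIC)
    cv2.imwrite(f"pics/{sys.argv[4]}_{n}.png",im)
s=arm.state();c0,s0=np.cos(D[2]),np.sin(D[2]);d=s["tool_pos"]-np.array([D[0],D[1],0]);print("in breaker frame",np.round([c0*d[0]+s0*d[1],-s0*d[0]+c0*d[1],d[2]],4),s["time"],s["ft_force"].round(1))
E
python3 st.py .585 .1286 27.3 r wrist side
```

```text
in breaker frame [-0.0332 -0.0001  0.059 ] 14.6 [-1.7 -2.5  7.1]
```

View pics/r_wrist.png

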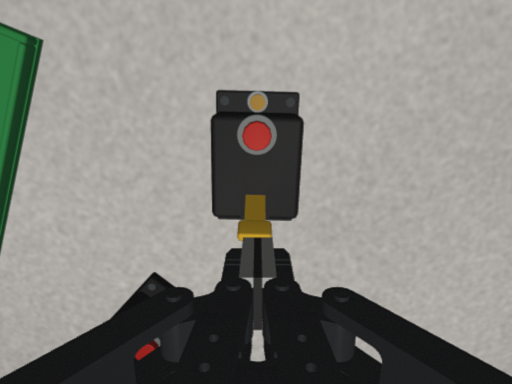

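View pics/r_side.png

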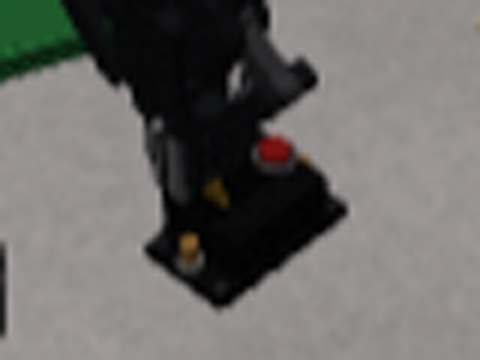

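The finger rode up to 59 mm and nearly slipped over the tip. I'll back off and redo it lower.

Call:
carry_out(
  deltas=[
    [0,0,0,0,0,1.2,0],
    [0,0,0,0,0,1.2,0],
    [0,0,0,0.7,0,0,0],
    [0,0,0,0.6,0,0,0],
    [0,0,0,0,0,0,0],
    [0,0,0,0,0,0,0],
  ],
)

```text
time: 15.2
tool_pos: [0.5337, 0.1019, 0.0453]
ee_rot: [-0.169, -0.686, -0.167, 0.687]
ft_force: [0.3, 0.7, -0.1]
opening: -0.004
```

```bash
python3 st.py .585 .1286 27.3 s wrist side
```

```text
in breaker frame [-0.0578 -0.0001  0.0455] 15.3 [-0.8 -0.3  0.7]
```

View pics/s_wrist.png

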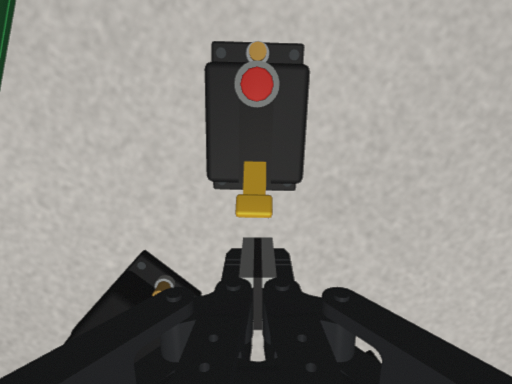

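View pics/s_side.png

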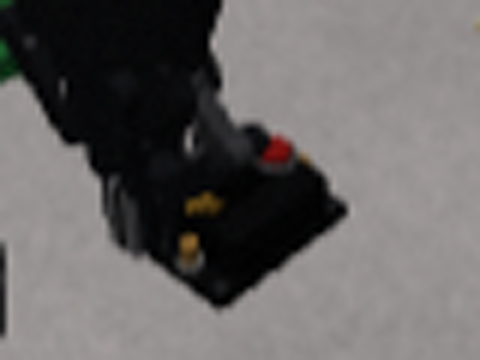

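Call:
carry_out(
  deltas=[
    [0,0,0,0,0,-0.5,0],
    [0,0,0,0,0,-0.5,0],
    [0,0,0,0,0,-0.4,0],
    [0,0,0,-0.1,0,-0.4,0],
    [0,0,0,-0.1,0,-0.4,0],
    [0,0,0,-0.1,0,-0.4,0],
    [0,0,0,-0.1,0,-0.4,0],
  ],
)

```text
time: 16.0
tool_pos: [0.5628, 0.1171, 0.0501]
ee_rot: [-0.17, -0.687, -0.167, 0.687]
ft_force: [-0.7, 0.1, 0.5]
opening: 0.001
```

```bash
python3 st.py .585 .1286 27.3 t wrist side
```

```text
in breaker frame [-0.0243 -0.0002  0.0502] 16.1 [-0.4  0.1  0.1]
```

View pics/t_wrist.png

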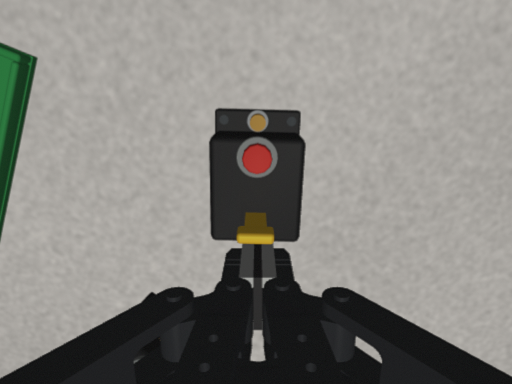

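Call:
carry_out(
  deltas=[
    [0,0,0,-0.05,0,-0.35,0],
    [0,0,0,0,0,-0.35,0],
    [0,0,0,0,0,-0.35,0],
    [0,0,0,0,0,0,0],
  ],
)

```text
time: 16.5
tool_pos: [0.5718, 0.122, 0.0505]
ee_rot: [-0.17, -0.686, -0.168, 0.688]
ft_force: [-0.3, -1.6, 0.2]
opening: -0.002
```

```bash
python3 st.py .585 .1286 27.3 u wrist side
```

```text
in breaker frame [-0.0149  0.0003  0.0505] 16.6 [-1.1  0.   1.2]
```

View pics/u_wrist.png

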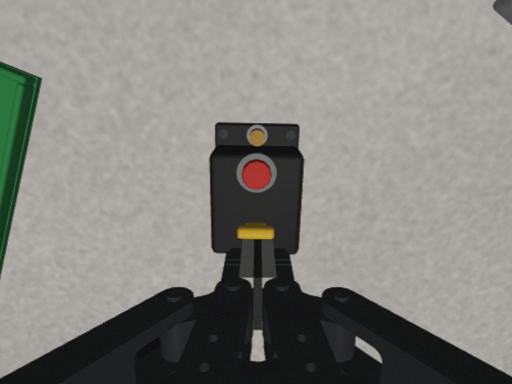

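View pics/u_side.png

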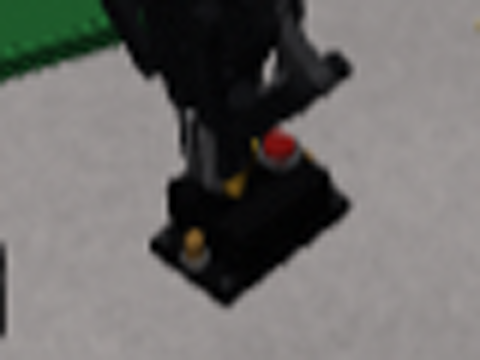

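Call:
carry_out(
  deltas=[
    [0,0,0,0,0,-0.4,0],
    [0,0,0,0,0,-0.4,0],
    [0,0,0,0,0,0,0],
  ],
)

```text
time: 16.9
tool_pos: [0.5773, 0.1255, 0.0503]
ee_rot: [-0.17, -0.684, -0.168, 0.689]
ft_force: [-1.8, -1.6, 2.7]
opening: 0.002
```

```bash
python3 st.py .585 .1286 27.3 v wrist side
```

```text
in breaker frame [-0.0083  0.0007  0.0504] 17.0 [-1.1 -0.8  1.7]
```

View pics/v_wrist.png

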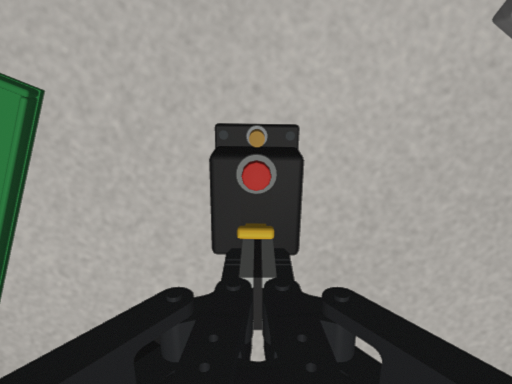

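View pics/v_side.png

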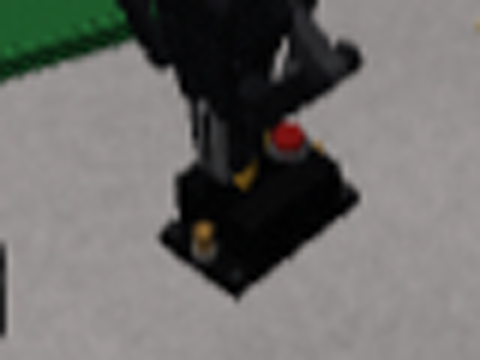

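Call:
carry_out(
  deltas=[
    [0,0,0,0,0,1.2,0],
    [0,0,0,0,0,1.5,0],
    [0,0,0,0,0,1.5,0],
    [0,0,0,0,0,0,0],
  ],
)

```text
time: 17.4
tool_pos: [0.5437, 0.1068, 0.0508]
ee_rot: [0.17, 0.688, 0.167, -0.685]
ft_force: [0.1, -0.0, -0.7]
opening: 0.001
```

```bash
python3 - <<'E'
from chk import *
closeup("w")
E
python3 st.py .588 .130 27.3 w2 wrist side
```

```text
cost 0.159  xy 0.4430 -0.0111 yaw 328.2 down=False n=2
cost 0.409  xy 0.4440 0.1392 yaw 340.8 down=True n=3
cost 0.156  xy 0.5927 0.1335 yaw 27.7 down=False n=3
cost 0.141  xy 0.4376 -0.1323 yaw 334.5 down=False n=2
t 17.7 tcp [0.5461 0.1073 0.051 ] f [-0.3  0.4  0.6] op -0.0
in breaker frame [-0.0481 -0.0008  0.0509] 17.8 [-0.5 -0.1 -0.7]
```

View pics/w2_wrist.png

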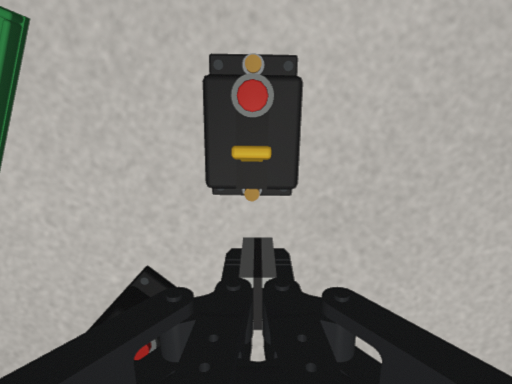

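View pics/w2_side.png

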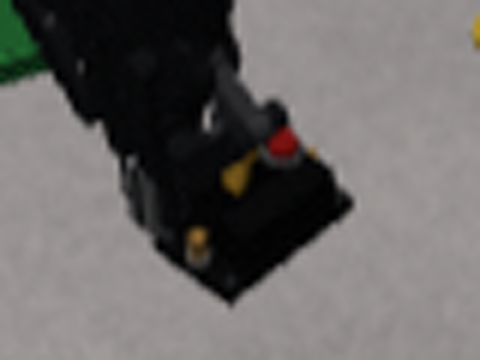

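D's lever is up and stays there (wrist px (252,153)). Now A.

```bash
python3 - <<'E'
from plan import *
D=(.4440,.1411,np.deg2rad(-16))
b=bp(D,(-60,0,0)); print(b)
s=arm.state()["tool_pos"]
plan([[s[0],s[1],.11],[b[0],b[1],.10]],0,yaw=D[2],smax=4)
E
```

```text
[0.3863243  0.15763824 0.        ]
11
[[0.127,-0.001,-0.001,-0.98,0.01,0.0,0.0],[0.127,-0.001,-0.001,-0.98,0.0,0.0,0.0],[0.127,-0.001,-0.001,-0.98,0.0,0.0,0.0],[0.127,-0.001,-0.001,-0.98,0.0,0.0,0.0],[0.127,-0.001,-0.001,-0.98,0.0,0.0,0.0],[0.127,-0.001,-0.001,-0.98,0.0,0.0,0.0],[0.0,0.0,0.0,0.2,-0.09,3.34,0.0],[0.0,0.0,0.0,0.2,-0.09,3.34,0.0],[0.0,0.0,0.0,0.2,-0.09,3.34,0.0],[0.0,0.0,0.0,0.2,-0.09,3.34,0.0],[0.0,0.0,0.0,0.2,-0.09,3.34,0.0]]
```

Call:
carry_out(
  deltas=[
    [0.05,0,0,-3,0,0,0],
    [0.127,0,0,-3,0,0,0],
    [0.127,0,0,0,0,0,0],
    [0.127,0,0,0,0,0,0],
    [0.127,0,0,0,0,0,0],
    [0.127,0,0,0,0,2,0],
    [0.08,0,0,0,0,3.5,0],
    [0,0,0,0,0,3.5,0],
    [0,0,0,0,0,3.5,0],
    [0,0,0,0,0,3,0],
  ],
)

```text
time: 18.8
tool_pos: [0.4013, 0.1492, 0.1115]
ee_rot: [-0.113, 0.706, -0.112, -0.691]
ft_force: [-0.5, 0.5, -0.8]
opening: -0.0
```

```bash
python3 - <<'E'
from chk import *
closeup("x",("scene","side"))
D=(.4440,.1411,np.deg2rad(-16))
b=bp(D,(-60,0,0)); print(b)
plan([[b[0],b[1],.10],[b[0],b[1],.046]],0,yaw=D[2],smax=2.5)
E
python3 st.py .444 .1411 -16 x2 wrist
```

```text
cost 0.134  xy 0.4376 -0.1321 yaw 332.8 down=False n=2
cost 0.167  xy 0.4430 -0.0110 yaw 328.5 down=False n=2
cost 0.168  xy 0.5934 0.1339 yaw 29.3 down=False n=2
cost 0.145  xy 0.4441 0.1422 yaw 345.3 down=True n=2
t 19.0 tcp [0.4034 0.1492 0.1117] f [ 0.1 -0.2 -1.2] op -0.0
[0.3863243  0.15763824 0.        ]
4
[[-0.038,-0.022,0.005,1.13,-0.27,1.91,0.0],[0.0,0.0,0.0,1.8,0.0,0.0,0.0],[0.0,0.0,0.0,1.8,0.0,0.0,0.0],[0.0,0.0,0.0,1.8,0.0,0.0,0.0]]
in breaker frame [-0.04   -0.0033  0.1118] 19.05 [ 1.  -0.2  0.3]
```

View pics/x2_wrist.png

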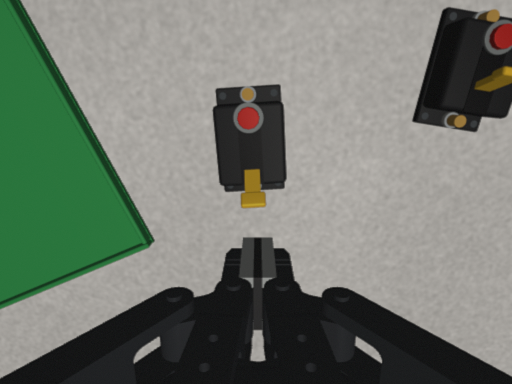

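Call:
carry_out(
  deltas=[
    [-0.038,-0.022,0.005,1.1,-0.27,1.9,0],
    [0,0,0,1.8,0,0,0],
    [0,0,0,1.8,0,0,0],
    [0,0,0,1.6,0,0,0],
    [0,0,0,0,0,0,0],
    [0,0,0,0,0,0,0],
  ],
)

```text
time: 19.65
tool_pos: [0.3915, 0.1588, 0.0438]
ee_rot: [-0.098, 0.702, -0.096, -0.699]
ft_force: [-0.2, 0.3, 0.7]
opening: -0.001
```

```bash
python3 st.py .444 .1413 -15.5 y wrist; python3 - <<'E'
from plan import *
D=(.4440,.1413,np.deg2rad(-15.5))
W=[bp(D,q) for q in((-48,0,46),(-25,0,50),(-12,0,50))]
plan(W,0,yaw=D[2],smax=.5)
E
```

```text
in breaker frame [-0.0551  0.0029  0.044 ] 19.7 [-0.8 -0.4  0.4]
10
[[-0.002,-0.002,0.001,-0.1,0.14,-0.36,0.0],[-0.002,-0.002,0.001,-0.1,0.14,-0.36,0.0],[0.0,0.0,0.0,-0.08,0.0,-0.46,0.0],[0.0,0.0,0.0,-0.08,0.0,-0.46,0.0],[0.0,0.0,0.0,-0.08,0.0,-0.46,0.0],[0.0,0.0,0.0,-0.08,0.0,-0.46,0.0],[0.0,0.0,0.0,-0.08,0.0,-0.46,0.0],[0.0,0.0,0.0,0.0,0.0,-0.43,0.0],[0.0,0.0,0.0,0.0,0.0,-0.43,0.0],[0.0,0.0,0.0,0.0,0.0,-0.43,0.0]]
```

View pics/y_wrist.png

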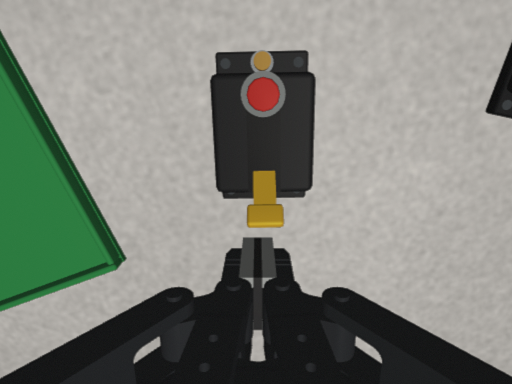

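Call:
carry_out(
  deltas=[
    [0,0,0,-0.1,0.14,-0.36,0],
    [0,0,0,-0.1,0.14,-0.36,0],
    [0,0,0,-0.1,0,-0.45,0],
    [0,0,0,-0.1,0,-0.45,0],
    [0,0,0,-0.12,0,-0.45,0],
    [0,0,0,-0.12,0,-0.45,0],
    [0,0,0,-0.1,0,-0.45,0],
    [0,0,0,-0.1,0,-0.4,0],
    [0,0,0,0,0,-0.4,0],
    [0,0,0,0,0,-0.3,0],
  ],
)

```text
time: 20.7
tool_pos: [0.4324, 0.1441, 0.0557]
ee_rot: [-0.098, 0.702, -0.096, -0.699]
ft_force: [0.5, 0.2, 0.2]
opening: 0.002
```

```bash
python3 st.py .444 .1413 -15.5 z wrist
```

```text
in breaker frame [-0.011  -0.0003  0.0558] 20.75 [-1.4  0.5  0. ]
```

View pics/z_wrist.png

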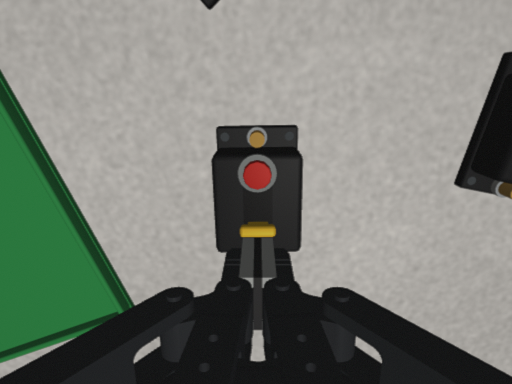

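Call:
carry_out(
  deltas=[
    [0,0,0,0,0,1.2,0],
    [0,0,0,0,0,1.5,0],
    [0,0,0,-2,0,0.5,0],
    [0,0,0,-3,0,0,0],
    [0,0,0,-3,0,-2,1],
    [0,0,0,0,0,-2,1],
    [0,0,0,0,0,0,1],
    [0,0,0,0,0,0,1],
  ],
)

```text
time: 21.55
tool_pos: [0.4299, 0.1436, 0.1362]
ee_rot: [0.096, -0.7, 0.096, 0.701]
ft_force: [0.1, 0.3, 0.2]
opening: 0.681
```

```bash
python3 - <<'E'
from chk import *
cs,Ds,res=closeup("aa")
E
python3 st.py .444 .1413 -15.5 aa2 side
```

```text
cost 0.149  xy 0.5931 0.1344 yaw 27.7 down=False n=2
cost 0.149  xy 0.4445 -0.0111 yaw 329.3 down=False n=1
cost 0.158  xy 0.4368 -0.1324 yaw 334.1 down=False n=2
cost 0.556  xy 0.4494 0.1392 yaw 344.3 down=False n=2
cost 0.751  xy 0.4903 0.2887 yaw 204.6 down=True n=1
cost 0.023  xy 0.5930 0.1331 yaw 26.5 down=True n=1
t 21.85 tcp [0.4307 0.1435 0.1359] f [-0.  -0.4 -0.3] op 1.0
in breaker frame [-0.0131 -0.0014  0.136 ] 21.9 [-0.1  0.3 -0.1]
```

View pics/aa_wrist.png

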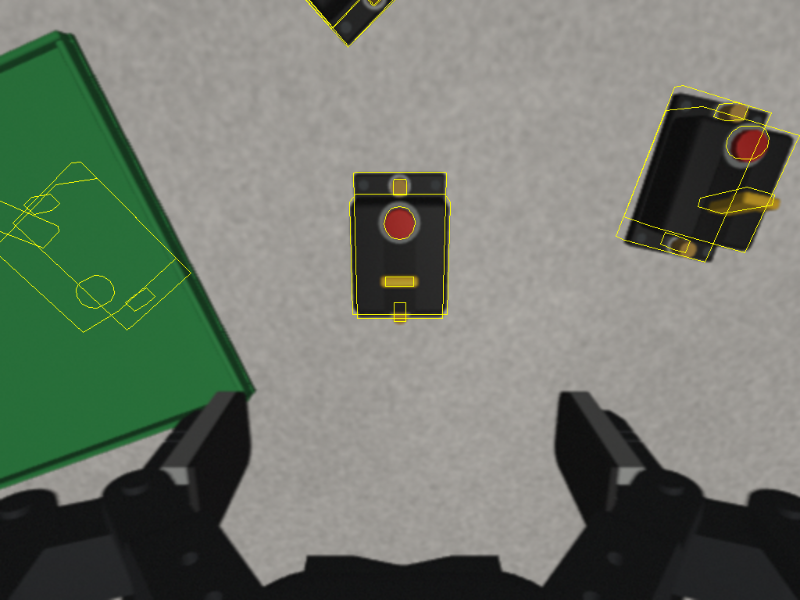

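View pics/aa_side.png

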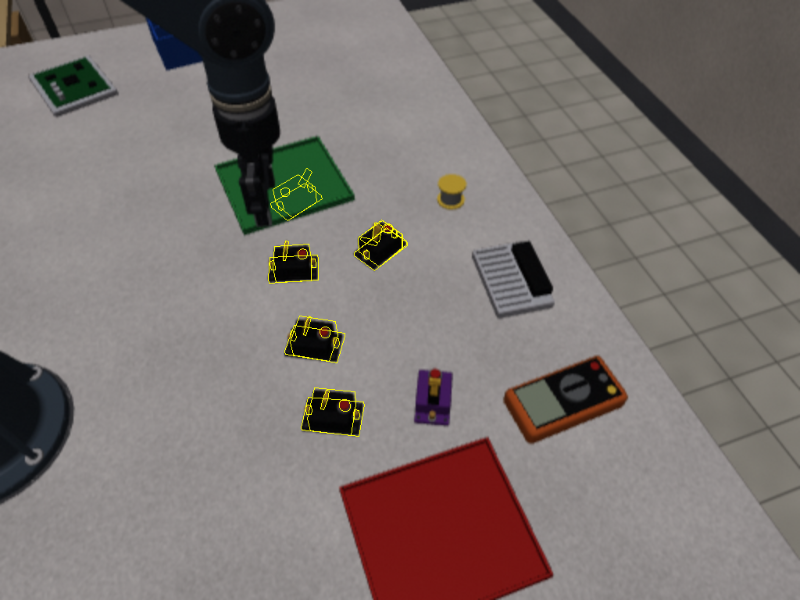

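All levers are up. Next, pick A.

```bash
python3 - <<'E'
from plan import *
D=(.4494,.1392,np.deg2rad(-15.7))
b=bp(D,(0,0,0))
plan([[b[0],b[1],.10],[b[0],b[1],.02]],1,yaw=D[2],smax=2.5)
E
```

```text
6
[[0.001,0.001,0.0,1.8,-0.04,-0.94,1.0],[0.001,0.001,0.0,1.8,-0.04,-0.94,1.0],[0.0,0.0,0.0,2.0,0.0,0.0,1.0],[0.0,0.0,0.0,2.0,0.0,0.0,1.0],[0.0,0.0,0.0,2.0,0.0,0.0,1.0],[0.0,0.0,0.0,2.0,0.0,0.0,1.0]]
```

Call:
carry_out(
  deltas=[
    [0,0,0,1.8,-0.04,-0.94,1],
    [0,0,0,1.8,-0.04,-0.94,1],
    [0,0,0,2,0,0,1],
    [0,0,0,2,0,0,1],
    [0,0,0,2,0,0,1],
    [0,0,0,1.5,0,0,1],
    [0,0,0,0,0,0,1],
  ],
)

```text
time: 22.6
tool_pos: [0.4504, 0.1395, 0.0205]
ee_rot: [0.096, -0.701, 0.095, 0.701]
ft_force: [-0.2, 0.2, -0.7]
opening: 1.001
```

```bash
python3 st.py .4494 .1392 -15.7 ab wrist
```

```text
in breaker frame [0.0012 0.0007 0.0212] 22.65 [1.5 0.6 0.9]
```

View pics/ab_wrist.png

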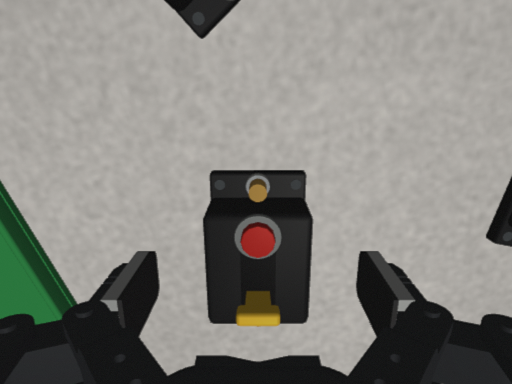

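Call:
carry_out(
  deltas=[
    [0,0,0,0.8,0,0,1],
    [0,0,0,0.5,0,0,1],
    [0,0,0,0,0,0,0.3],
    [0,0,0,0,0,0,0.3],
    [0,0,0,0,0,0,0.3],
    [0,0,0,0,0,0,0.3],
    [0,0,0,0,0,0,0.3],
    [0,0,0,0,0,0,0.3],
  ],
  force=40,
)

```text
time: 23.45
tool_pos: [0.4523, 0.1398, 0.0099]
ee_rot: [-0.096, 0.703, -0.095, -0.699]
ft_force: [0.4, 0.2, -2.3]
opening: 0.53
```

Call:
carry_out(
  deltas=[
    [0,0,0,-1,0,0,0.3],
    [0,0,0,-2.5,0,0,0.3],
    [0,0,0,-2.5,0,0,0.3],
    [0,0,0,-2,0,0,0.3],
    [0,0,0,0,0,0,0.3],
  ],
)

```text
time: 23.95
tool_pos: [0.4506, 0.1396, 0.0934]
ee_rot: [-0.096, 0.702, -0.095, -0.7]
ft_force: [1.0, -0.1, -3.1]
opening: 0.532
```

```bash
python3 - <<'E'
from plan import *
T=(.481,.344,np.deg2rad(5.3))
b=bp(T,(-47,0,0)); print(b)
plan([[b[0],b[1],.10]],0.3,yaw=T[2],smax=4)
c=eyes.camera("wrist");cv2.imwrite("pics/ac.png",c["img"][:,:,::-1]);print(arm.state()["opening"])
E
```

```text
[0.43420094 0.33965858 0.        ]
6
[[-0.061,0.0,0.0,-0.11,-3.14,1.16,0.3],[-0.061,0.0,0.0,-0.11,-3.2,0.96,0.3],[-0.061,0.0,0.0,-0.11,-3.26,0.77,0.3],[-0.061,0.0,0.0,-0.11,-3.3,0.57,0.3],[-0.061,0.0,0.0,-0.11,-3.32,0.37,0.3],[-0.061,0.0,0.0,-0.11,-3.34,0.17,0.3]]
0.5268246644774573
```

View pics/ac.png

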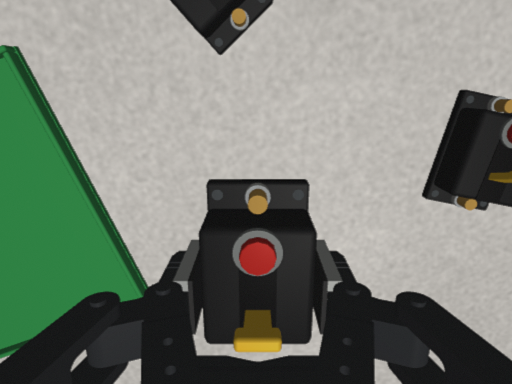

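Held level, with the lever up. Carry it over the green tray.

Call:
carry_out(
  deltas=[
    [-0.061,0,0,0,-2.0,0.8,0.3],
    [-0.061,0,0,0,-3.2,0.95,0.3],
    [-0.061,0,0,0,-3.3,0.8,0.3],
    [-0.061,0,0,0,-3.3,0.6,0.3],
    [-0.061,0,0,0,-3.3,0.4,0.3],
    [-0.061,0,0,0,-3.3,0.2,0.3],
    [0,0,0,0,-1.0,0,0.3],
    [0,0,0,0,0,0,0.3],
    [0,0,0,0,0,0,0.3],
  ],
)

```text
time: 24.9
tool_pos: [0.4247, 0.3407, 0.083]
ee_rot: [-0.039, -0.701, -0.035, 0.711]
ft_force: [-0.6, 0.0, -2.2]
opening: 0.531
```

```bash
python3 - <<'E'
from plan import *
T=(.481,.344,np.deg2rad(5.3))
cs=[]
for n in("wrist","side"):
    c=eyes.camera(n);im=cv2.resize(c["img"][:,:,::-1],None,fx=1.5,fy=1.5)
    for z,co in((.014,(0,255,255)),(.0,(255,255,0))):
        P=proj(c,tf(np.array([[x,y,z] for x,y in((-.1,-.09),(.1,-.09),(.1,.09),(-.1,.09))]),T))
        cv2.polylines(im,[(P*1.5).astype(np.int32)],True,co,1)
    cv2.imwrite(f"pics/ad_{n}.png",im)
b=bp(T,(-47,0,0));print(arm.state()["tool_pos"],b)
plan([[b[0],b[1],.05]],0.3,yaw=T[2],smax=2)
E
```

```text
[0.4250324  0.34011625 0.08328866] [0.43420094 0.33965858 0.        ]
2
[[0.006,0.007,-0.002,1.66,0.06,-0.48,0.3],[0.006,0.007,-0.002,1.66,0.06,-0.47,0.3]]
```

View pics/ad_wrist.png

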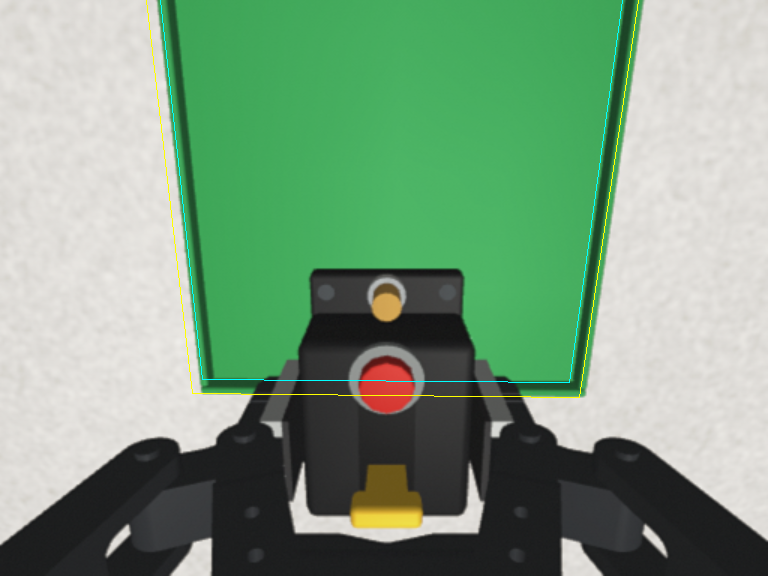

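View pics/ad_side.png

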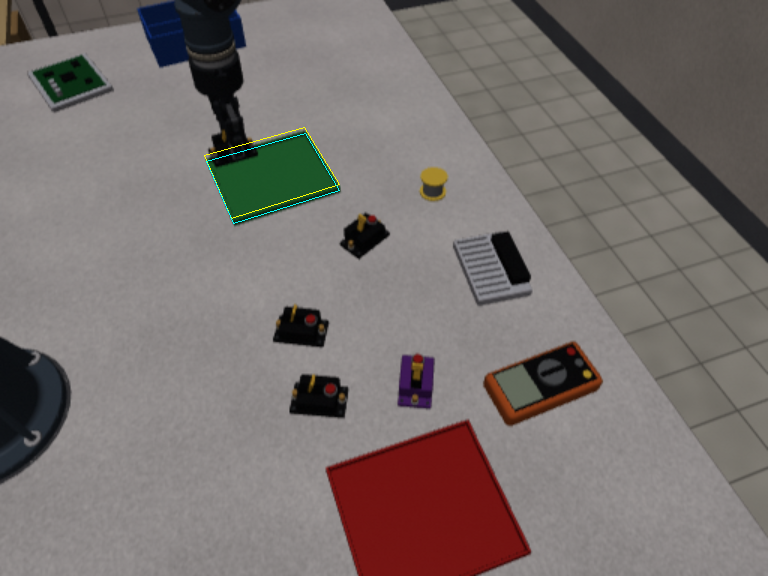

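Call:
carry_out(
  deltas=[
    [0.006,0.007,0,1.6,0.2,-0.5,0.3],
    [0.006,0.007,0,1.6,0.2,-0.5,0.3],
    [0,0,0,0,0,0,0.3],
    [0,0,0,0,0,0,0.3],
  ],
)

```text
time: 25.4
tool_pos: [0.4366, 0.3322, 0.0511]
ee_rot: [-0.032, -0.706, -0.028, 0.707]
ft_force: [0.6, 0.0, -2.9]
opening: 0.532
```

```bash
python3 - <<'E'
from plan import *
T=(.482,.341,np.deg2rad(5.3))
c=eyes.camera("wrist");cv2.imwrite("pics/ae.png",c["img"][:,:,::-1])
b=bp(T,(-47,0,0));print(arm.state()["tool_pos"],b)
plan([[b[0],b[1],.015]],0.3,yaw=T[2],smax=1)
E
```

```text
[0.43654442 0.33218365 0.05114991] [0.43520094 0.33665858 0.        ]
4
[[-0.002,0.0,-0.001,0.9,-0.12,0.02,0.3],[-0.002,0.0,-0.001,0.9,-0.12,0.02,0.3],[-0.002,0.0,-0.001,0.9,-0.12,0.02,0.3],[-0.002,0.0,-0.001,0.9,-0.12,0.02,0.3]]
```

View pics/ae.png

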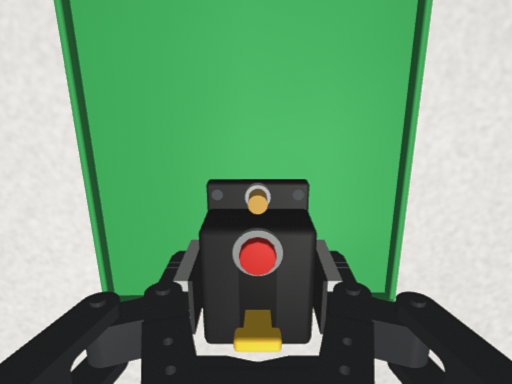

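Call:
carry_out(
  deltas=[
    [0,0,0,0.9,-0.12,-0.05,0.3],
    [0,0,0,0.9,-0.12,-0.05,0.3],
    [0,0,0,0.8,-0.12,-0.05,0.3],
    [0,0,0,0.6,-0.1,-0.05,0.3],
    [0,0,0,0,0,0,0.3],
    [0,0,0,0,0,0,0.3],
  ],
)

```text
time: 26.05
tool_pos: [0.4389, 0.3374, 0.0177]
ee_rot: [0.031, 0.707, 0.028, -0.706]
ft_force: [0.3, 0.4, -1.4]
opening: 0.532
```

Call:
carry_out(
  deltas=[
    [0,0,0,0.15,0,0,0.3],
    [0,0,0,0.15,0,0,0.3],
    [0,0,0,0.1,0,0,0.3],
    [0,0,0,0,0,0,0.3],
  ],
)

```text
time: 26.45
tool_pos: [0.4391, 0.3377, 0.0139]
ee_rot: [0.031, 0.707, 0.028, -0.706]
ft_force: [0.0, 0.4, -1.8]
opening: 0.53
```

Call:
carry_out(
  deltas=[
    [0,0,0,0.1,0,0,0.3],
    [0,0,0,0.1,0,0,0.3],
  ],
)

```text
time: 26.65
tool_pos: [0.4391, 0.3378, 0.0136]
ee_rot: [0.031, 0.707, 0.028, -0.706]
ft_force: [-1.8, -0.7, 7.8]
opening: 0.529
```

Touching the floor. Release and rise.

Call:
carry_out(
  deltas=[
    [0,0,0,0,0,0,0.85],
    [0,0,0,0,0,0,0.85],
    [0,0,0,0,0,0,0.85],
    [0,0,0,0,0,0,0.85],
    [0,0,0,-2,0,0,0.85],
    [0,0,0,-3,0,0,0.85],
    [0,0,0,-4,0,0,1],
    [0,0,0,-4,0,0,1],
    [0,0,0,0,0,0,1],
  ],
)

```text
time: 27.55
tool_pos: [0.4394, 0.3383, 0.1473]
ee_rot: [0.031, 0.707, 0.028, -0.706]
ft_force: [0.8, 0.5, -0.1]
opening: 0.999
```

```bash
python3 - <<'E'
from chk import *
closeup("af")
D=(.5932,.1340,np.deg2rad(27.7))
b=bp(D,(0,0,0))
plan([[b[0],b[1],.13]],1,yaw=D[2],smax=4)
E
```

```text
cost 0.158  xy 0.4357 0.3370 yaw 4.6 down=False n=3
cost 0.157  xy 0.5934 0.1348 yaw 25.8 down=False n=2
cost 0.196  xy 0.4429 -0.0111 yaw 328.0 down=False n=2
cost 0.155  xy 0.4369 -0.1320 yaw 333.0 down=False n=2
t 27.85 tcp [0.4351 0.336  0.1408] f [-0.  -0.   0.6] op 1.0
7
[[-0.057,0.002,-0.001,0.16,3.06,-2.01,1.0],[-0.057,0.002,-0.001,0.16,3.17,-1.83,1.0],[-0.057,0.002,-0.001,0.16,3.27,-1.65,1.0],[-0.057,0.002,-0.001,0.16,3.36,-1.46,1.0],[-0.057,0.002,-0.001,0.16,3.44,-1.26,1.0],[-0.057,0.002,-0.001,0.16,3.51,-1.07,1.0],[-0.057,0.002,-0.001,0.16,3.56,-0.86,1.0]]
```

View pics/af_wrist.png

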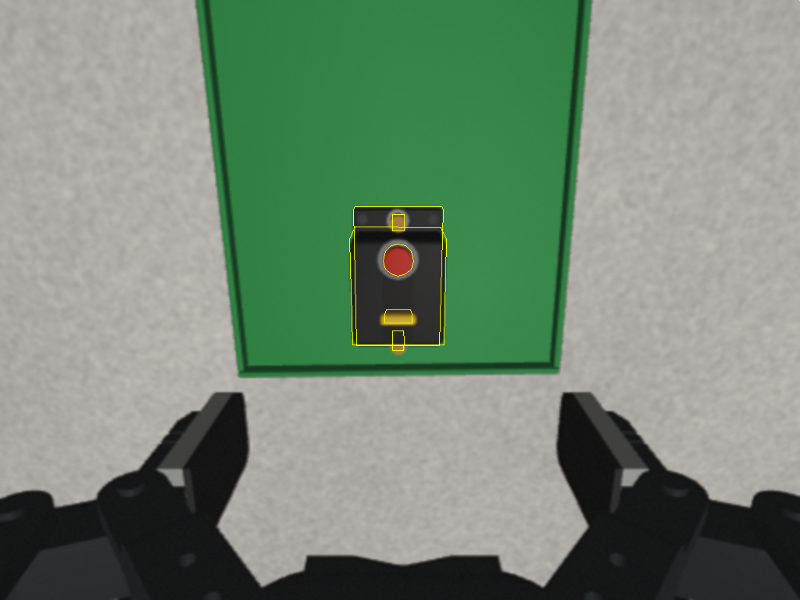

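A sits inside the green tray with its lever up (wrist px (398,280)). Now D.

Call:
carry_out(
  deltas=[
    [-0.057,0,0,0,2,-1.4,1],
    [-0.057,0,0,0,3.1,-1.8,1],
    [-0.057,0,0,0,3.2,-1.65,1],
    [-0.057,0,0,0,3.3,-1.45,1],
    [-0.057,0,0,0,3.4,-1.3,1],
    [-0.057,0,0,0,3.5,-1.1,1],
    [-0.057,0,0,0,3.5,-0.9,1],
    [0,0,0,0,0.8,-0.3,1],
    [0,0,0,0,0,0,1],
    [0,0,0,0,0,0,1],
  ],
)

```text
time: 28.85
tool_pos: [0.5916, 0.1352, 0.1246]
ee_rot: [-0.177, -0.67, -0.174, 0.699]
ft_force: [0.3, -0.3, -0.2]
opening: 0.997
```

```bash
python3 - <<'E'
from chk import *
cs,Ds,res=closeup("ag")
D=[f[1] for f,n in res if np.hypot(f[1][0]-.593,f[1][1]-.134)<.05 and n>1][0]
b=bp(D,(0,0,0)); print(D)
plan([[b[0],b[1],.10],[b[0],b[1],.02]],1,yaw=D[2],smax=2.5)
E
```

```text
cost 0.342  xy 0.4425 -0.0115 yaw 329.0 down=False n=3
cost 0.118  xy 0.5929 0.1338 yaw 27.4 down=False n=3
cost 0.553  xy 0.7722 -0.0179 yaw 242.3 down=True n=1
cost 0.155  xy 0.4374 -0.1321 yaw 333.1 down=False n=2
cost 0.353  xy 0.4240 0.3294 yaw 359.9 down=False n=2
cost 0.089  xy 0.4200 0.3271 yaw 5.2 down=True n=1
t 29.15 tcp [0.5921 0.136  0.1259] f [-0.3  0.4 -0.6] op 1.0
[0.59287917 0.13379533 0.47744177]
6
[[0.013,0.019,0.002,1.3,0.12,-0.03,1.0],[0.013,0.019,0.002,1.3,0.12,-0.01,1.0],[0.0,0.0,0.0,2.0,0.0,0.0,1.0],[0.0,0.0,0.0,2.0,0.0,0.0,1.0],[0.0,0.0,0.0,2.0,0.0,0.0,1.0],[0.0,0.0,0.0,2.0,0.0,0.0,1.0]]
```

View pics/ag_wrist.png

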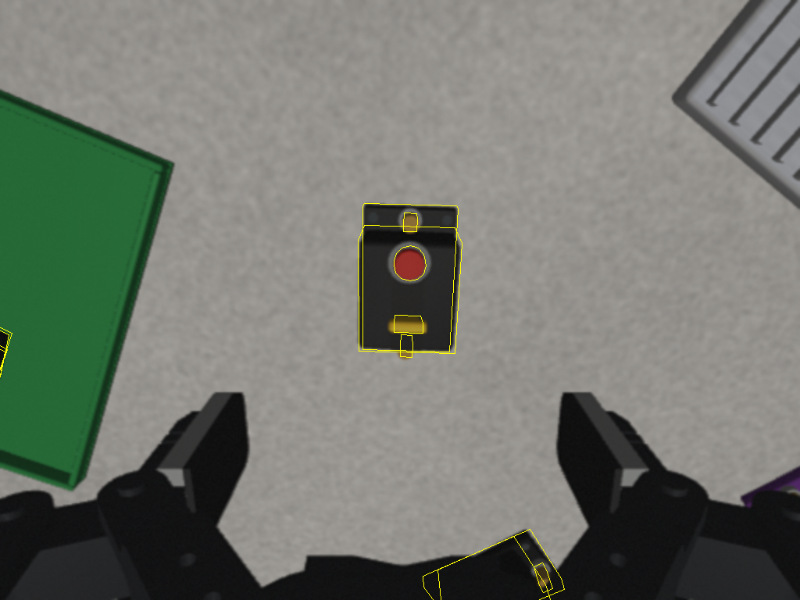

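Call:
carry_out(
  deltas=[
    [0.013,0.019,0,1.3,0.12,-0.02,1],
    [0.013,0.019,0,1.3,0.12,-0.02,1],
    [0,0,0,2,0,0,1],
    [0,0,0,2,0,0,1],
    [0,0,0,2,0,0,1],
    [0,0,0,1.5,0,0,1],
    [0,0,0,0,0,0,1],
    [0,0,0,0,0,0,1],
  ],
)

```text
time: 29.95
tool_pos: [0.5939, 0.139, 0.0255]
ee_rot: [0.168, 0.689, 0.17, -0.684]
ft_force: [0.1, -0.3, 0.1]
opening: 1.001
```

```bash
python3 st.py .5929 .1338 27.4 ah wrist
```

```text
in breaker frame [0.0032 0.0042 0.0256] 30.0 [ 0.8 -0.1  0.5]
```

View pics/ah_wrist.png

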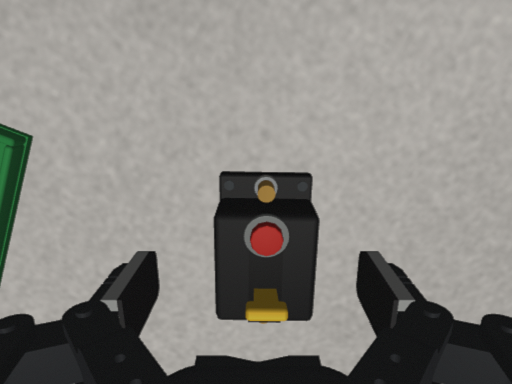

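Call:
carry_out(
  deltas=[
    [0,0,0,0.8,0.25,0.1,1],
    [0,0,0,0.6,0.2,0.1,1],
    [0,0,0,0.3,0,0,1],
    [0,0,0,0,0,0,0.3],
    [0,0,0,0,0,0,0.3],
    [0,0,0,0,0,0,0.3],
    [0,0,0,0,0,0,0.3],
    [0,0,0,0,0,0,0.3],
    [0,0,0,0,0,0,0.3],
    [0,0,0,0,0,0,0.3],
  ],
  force=40,
)

```text
time: 31.0
tool_pos: [0.596, 0.134, 0.0102]
ee_rot: [0.168, 0.691, 0.17, -0.682]
ft_force: [0.2, 0.4, 0.1]
opening: 0.526
```

Call:
carry_out(
  deltas=[
    [0,0,0,-1,0,0,0.3],
    [0,0,0,-2.5,0,0,0.3],
    [0,0,0,-2.5,0,0,0.3],
    [0,0,0,-2.5,0,0,0.3],
    [0,0,0,0,0,0,0.3],
    [0,0,0,0,0,0,0.3],
  ],
)

```text
time: 31.6
tool_pos: [0.5923, 0.1334, 0.0971]
ee_rot: [0.168, 0.689, 0.17, -0.685]
ft_force: [0.5, -0.4, -4.2]
opening: 0.527
```

```bash
python3 - <<'E'
from plan import *
T=(.482,.341,np.deg2rad(5))
b=bp(T,(47,0,0)); print(b)
plan([[b[0],b[1],.10]],0.3,yaw=T[2],smax=4)
c=eyes.camera("wrist");cv2.imwrite("pics/ai.png",c["img"][:,:,::-1]);print(arm.state()["opening"])
E
```

```text
[0.52882115 0.34509632 0.        ]
6
[[0.066,-0.001,0.0,-0.04,-3.62,-0.7,0.3],[0.066,-0.001,0.0,-0.04,-3.65,-0.46,0.3],[0.066,-0.001,0.0,-0.04,-3.68,-0.22,0.3],[0.066,-0.001,0.0,-0.05,-3.68,0.02,0.3],[0.066,-0.001,0.0,-0.05,-3.67,0.27,0.3],[0.066,-0.001,0.0,-0.05,-3.65,0.51,0.3]]
0.5291200230416805
```

View pics/ai.png

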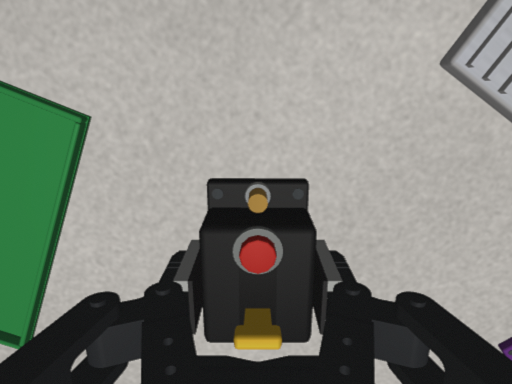

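Call:
carry_out(
  deltas=[
    [0.066,0,0,0,-2.5,-0.6,0.3],
    [0.066,0,0,0,-3.6,-0.45,0.3],
    [0.066,0,0,0,-3.7,-0.2,0.3],
    [0.066,0,0,0,-3.7,0,0.3],
    [0.066,0,0,0,-3.7,0.25,0.3],
    [0.066,0,0,0,-3.6,0.4,0.3],
    [0,0,0,0,-0.6,0,0.3],
    [0,0,0,0,0,0,0.3],
    [0,0,0,0,0,0,0.3],
  ],
)

```text
time: 32.55
tool_pos: [0.5279, 0.3439, 0.0828]
ee_rot: [-0.025, -0.701, -0.023, 0.712]
ft_force: [0.9, -0.1, -3.9]
opening: 0.534
```

```bash
python3 - <<'E'
from plan import *
T=(.482,.341,np.deg2rad(5.))
c=eyes.camera("wrist");cv2.imwrite("pics/aj.png",c["img"][:,:,::-1])
b=bp(T,(48,0,0));print(arm.state()["tool_pos"],b)
plan([[b[0],b[1],.045]],0.3,yaw=T[2],smax=2)
E
```

```text
[0.52795298 0.34346063 0.08277037] [0.52981735 0.34518348 0.        ]
2
[[-0.01,0.008,-0.001,1.89,-0.08,-0.13,0.3],[-0.01,0.008,-0.001,1.89,-0.08,-0.11,0.3]]
```

View pics/aj.png

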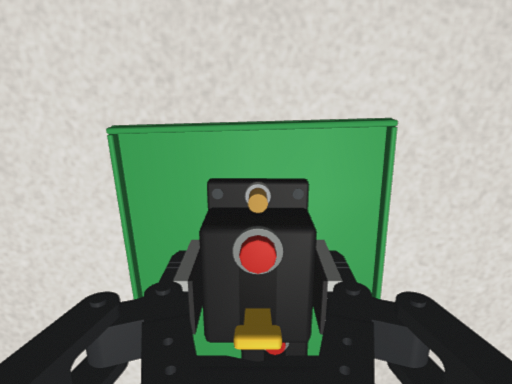

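Call:
carry_out(
  deltas=[
    [-0.01,0.008,0,1.8,-0.08,-0.2,0.3],
    [-0.01,0.008,0,1.8,-0.08,-0.2,0.3],
    [0,0,0,1.0,0,0,0.3],
    [0,0,0,0.8,0,0,0.3],
    [0,0,0,0.5,0,0,0.3],
    [0,0,0,0,0,0,0.3],
    [0,0,0,0,0,0,0.3],
  ],
)

```text
time: 33.3
tool_pos: [0.5355, 0.3383, 0.0219]
ee_rot: [0.029, 0.707, 0.026, -0.706]
ft_force: [-0.0, 0.3, -4.2]
opening: 0.526
```

Call:
carry_out(
  deltas=[
    [0,0,0,0.4,0,0.1,0.3],
    [0,0,0,0.3,0,0.1,0.3],
    [0,0,0,0.1,0,0,0.3],
    [0,0,0,0,0,0,0.3],
  ],
)

```text
time: 33.7
tool_pos: [0.5343, 0.3387, 0.015]
ee_rot: [0.029, 0.708, 0.027, -0.705]
ft_force: [0.4, 0.9, -3.1]
opening: 0.53
```

Call:
carry_out(
  deltas=[
    [0,0,0,0.12,0,0,0.3],
    [0,0,0,0.1,0,0,0.3],
    [0,0,0,0.05,0,0,0.3],
  ],
)

```text
time: 34.0
tool_pos: [0.5344, 0.3389, 0.0144]
ee_rot: [0.029, 0.709, 0.027, -0.705]
ft_force: [-1.5, -2.0, -0.8]
opening: 0.533
```

Call:
carry_out(
  deltas=[
    [0,0,0,0.08,0,0,0.3],
    [0,0,0,0,0,0,0.85],
    [0,0,0,0,0,0,0.85],
    [0,0,0,0,0,0,0.85],
    [0,0,0,0,0,0,0.85],
    [0,0,0,-2,0,0,0.85],
    [0,0,0,-3,0,0,0.85],
    [0,0,0,-4,0,0,1],
    [0,0,0,-4,0,0,1],
    [0,0,0,0,0,0,1],
  ],
)

```text
time: 35.0
tool_pos: [0.5348, 0.3397, 0.1461]
ee_rot: [0.029, 0.709, 0.027, -0.705]
ft_force: [1.0, 0.3, 0.9]
opening: 0.998
```

```bash
python3 - <<'E'
from chk import *
cs,Ds,res=closeup("ak")
B=(.443,-.0112,np.deg2rad(-31))
plan([[B[0],B[1],.13]],1,yaw=B[2],smax=4.2)
E
```

```text
cost 0.175  xy 0.4226 0.3247 yaw 3.7 down=False n=3
cost 0.130  xy 0.5312 0.3383 yaw 3.7 down=False n=3
cost 0.149  xy 0.4423 -0.0116 yaw 331.3 down=False n=2
cost 0.121  xy 0.4375 -0.1321 yaw 333.5 down=False n=2
t 35.3 tcp [0.5299 0.3374 0.1385] f [ 0.  -0.1 -0.7] op 1.0
9
[[0.069,0.001,-0.001,0.13,3.78,1.27,1.0],[0.069,0.001,-0.001,0.13,3.86,1.0,1.0],[0.069,0.001,-0.001,0.12,3.92,0.73,1.0],[0.069,0.001,-0.001,0.12,3.96,0.46,1.0],[0.069,0.001,-0.001,0.11,3.99,0.19,1.0],[0.069,0.001,-0.001,0.11,3.99,-0.09,1.0],[0.069,0.001,-0.001,0.1,3.98,-0.36,1.0],[0.069,0.001,-0.001,0.1,3.94,-0.63,1.0],[0.069,0.001,-0.001,0.1,3.89,-0.9,1.0]]
```

View pics/ak_wrist.png

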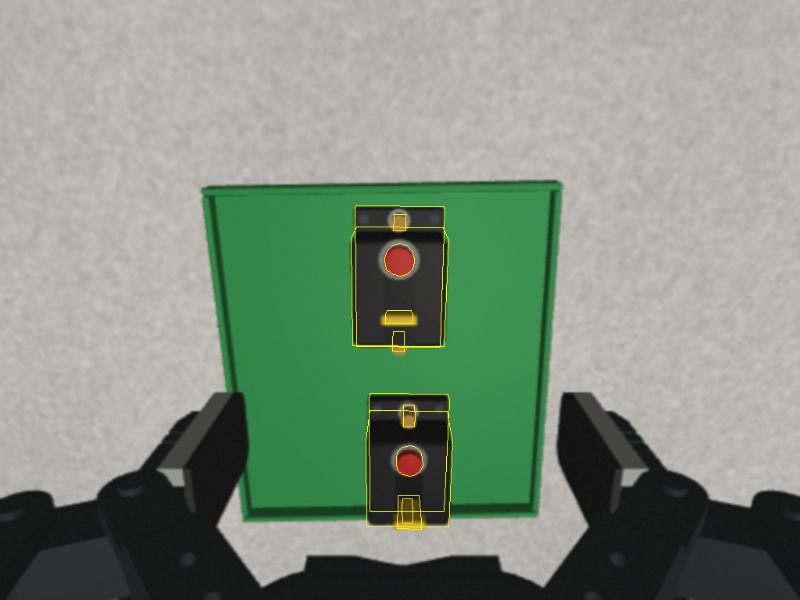

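View pics/ak_side.png

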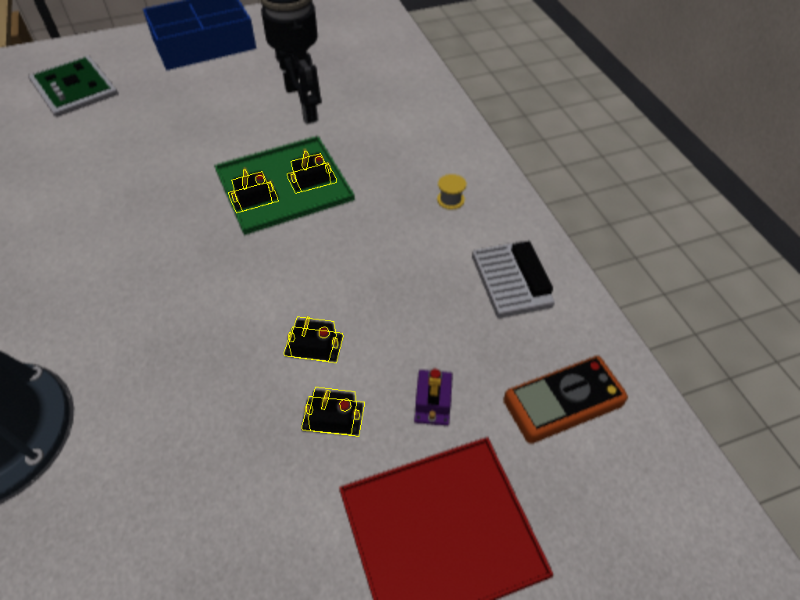

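A was nudged in the tray, from (.436,.337) to (.423,.325), close to the near wall. Look at it more closely.

Call:
carry_out(
  deltas=[
    [0,0,0,-1,0,3,1],
    [0,0,0,-1,0,4,1],
    [0,0,0,0,0,3,1],
    [0,0,0,0,0,0,1],
    [0,0,0,0,0,0,1],
  ],
)

```text
time: 35.8
tool_pos: [0.4248, 0.3274, 0.1527]
ee_rot: [-0.032, -0.699, -0.023, 0.714]
ft_force: [0.5, 0.2, -0.2]
opening: 1.004
```

```bash
cat > ft.py <<'E'
from l import *
T0=None
def trayfit(c,p0,col):
    # fit tray outer rim using colour mask in wrist/other view, ignoring breakers (fill hull)
    h=cv2.cvtColor(c["img"],cv2.COLOR_RGB2HSV)
    m=((h[...,0]>45)&(h[...,0]<85)&(h[...,1]>90)) if col=="g" else (((h[...,0]<8)|(h[...,0]>172))&(h[...,1]>150))
    m=m.astype(np.uint8)
    k,l,st,_=cv2.connectedComponentsWithStats(m); m=(l==1+np.argmax(st[1:,4])).astype(np.uint8)
    return m
E
python3 - <<'E'
from chk import *
cs,Ds=look(); 
res=fitall(cs,Ds,("scene","side","wrist"),z0=.004)
for c,n in zip(cs,("scene","side","wrist")): draw(c,[(f,k) for f,k in res if f[1][1]>.25],f"al_{n}.png",z0=.004,crop=None if n=="wrist" else ((220,80,360,180) if n=="scene" else (120,70,260,170)))
cv2.imwrite("pics/al_raw.png",cv2.resize(cs[2]["img"][:,:,::-1],None,fx=1.5,fy=1.5))
E
```

```text
cost 0.169  xy 0.4439 -0.0133 yaw 331.6 down=False n=2
cost 0.136  xy 0.5309 0.3384 yaw 3.1 down=False n=3
cost 0.205  xy 0.4380 -0.1343 yaw 333.9 down=False n=2
cost 0.121  xy 0.4248 0.3250 yaw 3.8 down=False n=2
```

View pics/al_raw.png

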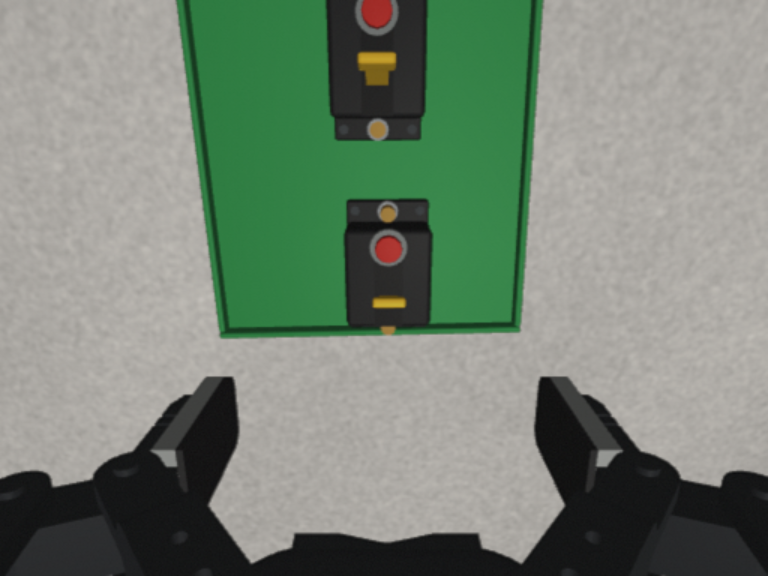

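View pics/al_wrist.png

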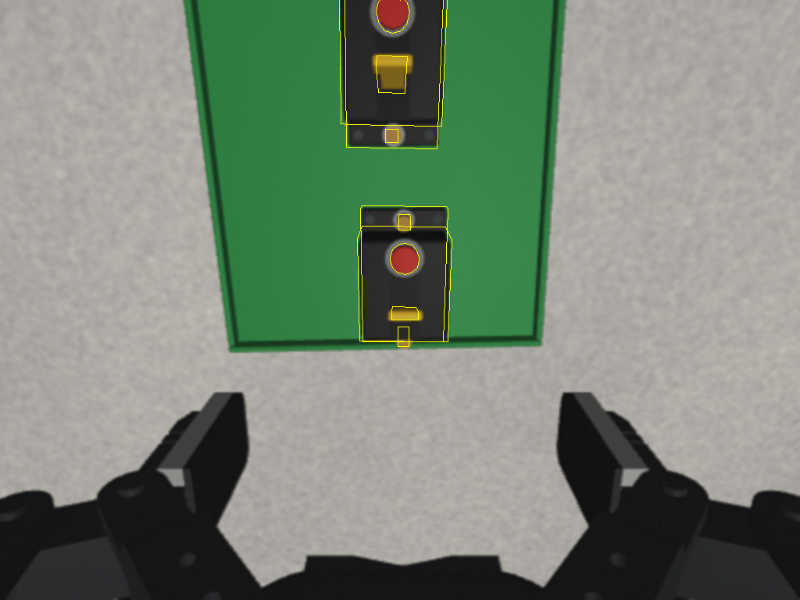

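A sits against the near wall, apparently level. There is plenty of time, so I'll regrasp it and move it about 8 mm off the wall.

```bash
python3 - <<'E'
from plan import *
D=(.4245,.3250,np.deg2rad(4))
b=bp(D,(2,0,0)); print(arm.state()["tool_pos"])
plan([[b[0],b[1],.11],[b[0],b[1],.03]],.9,yaw=D[2],smax=2.5)
E
```

```text
[0.42630407 0.32752508 0.15318524]
6
[[0.003,0.01,-0.006,2.16,0.1,-0.04,0.9],[0.003,0.01,-0.006,2.16,0.11,-0.02,0.9],[0.0,0.0,0.0,2.0,0.0,0.0,0.9],[0.0,0.0,0.0,2.0,0.0,0.0,0.9],[0.0,0.0,0.0,2.0,0.0,0.0,0.9],[0.0,0.0,0.0,2.0,0.0,0.0,0.9]]
```

Call:
carry_out(
  deltas=[
    [0.003,0.01,-0.006,2.1,0.1,-0.03,0.9],
    [0.003,0.01,-0.006,2.1,0.1,-0.03,0.9],
    [0,0,0,2,0,0,0.9],
    [0,0,0,2,0,0,0.9],
    [0,0,0,2,0,0,0.9],
    [0,0,0,1.5,0,0,0.9],
    [0,0,0,0,0,0,0.9],
    [0,0,0,0,0,0,0.9],
  ],
)

```text
time: 36.9
tool_pos: [0.4357, 0.3269, 0.0326]
ee_rot: [0.021, 0.711, 0.025, -0.703]
ft_force: [0.7, -0.6, 0.2]
opening: 0.898
```

```bash
python3 st.py .4245 .325 4 am wrist
```

```text
in breaker frame [0.0113 0.0011 0.0328] 36.95 [ 0.1 -0.2 -0.1]
```

View pics/am_wrist.png

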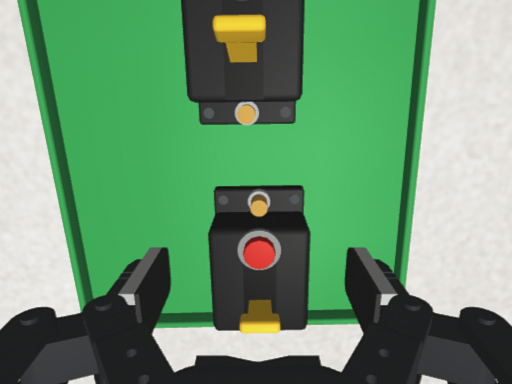

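Call:
carry_out(
  deltas=[
    [0,0,0,0.8,0,0.3,0.9],
    [0,0,0,0.7,0,0.25,0.9],
    [0,0,0,0.2,0,0,0.9],
    [0,0,0,0,0,0,0.9],
  ],
)

```text
time: 37.35
tool_pos: [0.4315, 0.3274, 0.0167]
ee_rot: [0.021, 0.712, 0.026, -0.701]
ft_force: [0.5, 0.2, 0.5]
opening: 0.901
```

Call:
carry_out(
  deltas=[
    [0,0,0,0.15,0,0,0.9],
    [0,0,0,0,0,0,0.3],
    [0,0,0,0,0,0,0.3],
    [0,0,0,0,0,0,0.3],
    [0,0,0,0,0,0,0.3],
    [0,0,0,0,0,0,0.3],
    [0,0,0,0,0,0,0.3],
  ],
  force=40,
)

```text
time: 38.05
tool_pos: [0.432, 0.3276, 0.0157]
ee_rot: [0.021, 0.713, 0.026, -0.701]
ft_force: [0.4, -0.7, -0.1]
opening: 0.529
```

Call:
carry_out(
  deltas=[
    [0,0,0,-0.3,0,0,0.3],
    [0,0,0,-0.4,0,-0.3,0.3],
    [0,0,0,0,0,-0.4,0.3],
    [0,0,0,0,0,0,0.3],
  ],
)

```text
time: 38.45
tool_pos: [0.4391, 0.328, 0.0228]
ee_rot: [0.021, 0.712, 0.026, -0.701]
ft_force: [-0.0, -0.1, -2.5]
opening: 0.533
```

Call:
carry_out(
  deltas=[
    [0,0,0,0.4,0,0,0.3],
    [0,0,0,0.25,0,0,0.3],
    [0,0,0,0.1,0,0,0.3],
    [0,0,0,0,0,0,0.3],
  ],
)

```text
time: 38.85
tool_pos: [0.4395, 0.328, 0.0157]
ee_rot: [0.021, 0.712, 0.026, -0.701]
ft_force: [0.1, -0.5, -3.5]
opening: 0.531
```

Call:
carry_out(
  deltas=[
    [0,0,0,0.1,0,0,0.3],
    [0,0,0,0.08,0,0,0.3],
  ],
)

```text
time: 39.05
tool_pos: [0.4394, 0.328, 0.0157]
ee_rot: [0.021, 0.713, 0.026, -0.701]
ft_force: [-0.9, -0.6, 6.4]
opening: 0.531
```

Call:
carry_out(
  deltas=[
    [0,0,0,0,0,0,0.85],
    [0,0,0,0,0,0,0.85],
    [0,0,0,0,0,0,0.85],
    [0,0,0,0,0,0,0.85],
    [0,0,0,-2,0,0,0.85],
    [0,0,0,-3,0,0,0.85],
    [0,0,0,-4,0,0,1],
    [0,0,0,-4,0,0,1],
    [0,0,0,0,0,0,1],
  ],
)

```text
time: 39.95
tool_pos: [0.4368, 0.3267, 0.1473]
ee_rot: [0.021, 0.711, 0.025, -0.703]
ft_force: [-0.1, 0.4, -0.4]
opening: 0.999
```

```bash
python3 - <<'E'
from chk import *
cs,Ds=look(); 
res=fitall(cs,Ds,("scene","side","wrist"),z0=.004)
draw(cs[2],res,"an_wrist.png",z0=.004)
B=(.443,-.0112,np.deg2rad(-30)); print(arm.state()["tool_pos"])
plan([[B[0],B[1],.13]],1,yaw=B[2],smax=4.2)
E
```

```text
cost 0.138  xy 0.4324 0.3271 yaw 3.4 down=False n=3
cost 0.173  xy 0.5325 0.3389 yaw 0.7 down=False n=2
cost 0.180  xy 0.4434 -0.0134 yaw 330.8 down=False n=2
cost 0.122  xy 0.4357 -0.1355 yaw 331.6 down=False n=1
[0.43268671 0.32455519 0.14100171]
9
[[0.065,0.0,0.0,0.12,3.73,0.13,1.0],[0.065,0.0,0.0,0.12,3.73,-0.11,1.0],[0.065,0.0,0.0,0.12,3.72,-0.36,1.0],[0.065,0.0,0.0,0.12,3.68,-0.6,1.0],[0.065,0.0,0.0,0.12,3.64,-0.84,1.0],[0.065,0.0,0.0,0.12,3.57,-1.08,1.0],[0.065,0.0,0.0,0.12,3.5,-1.31,1.0],[0.065,0.0,0.0,0.12,3.4,-1.53,1.0],[0.065,0.0,0.0,0.12,3.3,-1.75,1.0]]
```

View pics/an_wrist.png

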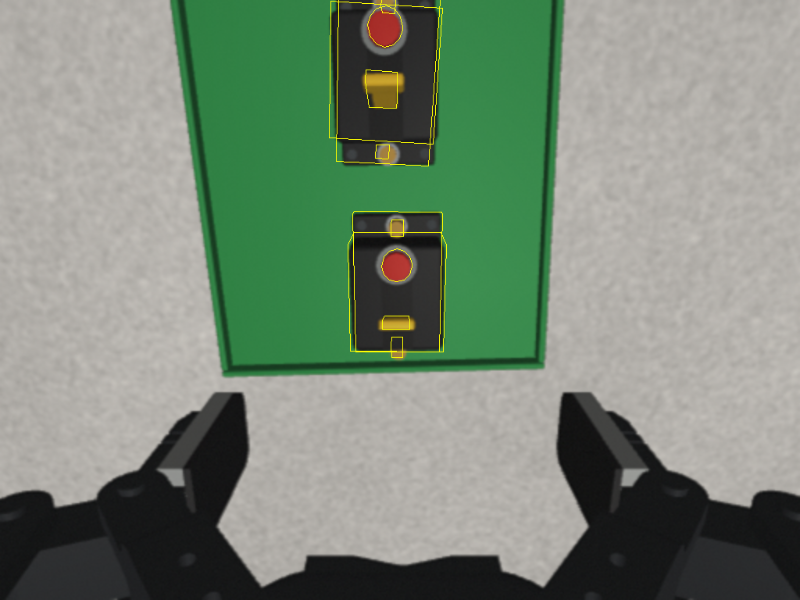

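Both green-tray breakers are good. Now B.

Call:
carry_out(
  deltas=[
    [0.065,0,0,0,2.5,0.1,1],
    [0.065,0,0,0,3.7,-0.1,1],
    [0.065,0,0,0,3.7,-0.35,1],
    [0.065,0,0,0,3.7,-0.6,1],
    [0.065,0,0,0,3.6,-0.85,1],
    [0.065,0,0,0,3.6,-1.1,1],
    [0.065,0,0,0,3.5,-1.3,1],
    [0.065,0,0,0,3.4,-1.5,1],
    [0.065,0,0,0,3.3,-1.75,1],
    [0,0,0,0,0.3,0,1],
  ],
)

```text
time: 41.25
tool_pos: [0.4348, -0.0117, 0.129]
ee_rot: [0.186, -0.675, 0.19, 0.689]
ft_force: [0.2, 0.1, 0.1]
opening: 1.002
```

Call:
carry_out(
  deltas=[
    [0,0,0,0,0,0,1],
  ],
)

```text
time: 41.35
tool_pos: [0.4337, -0.0122, 0.128]
ee_rot: [0.187, -0.673, 0.191, 0.69]
ft_force: [-0.7, -0.1, -0.2]
opening: 0.997
```

```bash
python3 - <<'E'
from chk import *
cs,Ds,res=closeup("ao")
D=[f[1] for f,n in res if np.hypot(f[1][0]-.443,f[1][1]+.012)<.05 and n>1][0]
print(D)
b=bp(D,(1,0,0))
plan([[b[0],b[1],.10],[b[0],b[1],.02]],1,yaw=D[2],smax=2.5)
E
```

```text
cost 0.522  xy 0.4260 0.3318 yaw 169.7 down=True n=2
cost 0.124  xy 0.4427 -0.0125 yaw 332.1 down=False n=3
cost 0.129  xy 0.4365 -0.1323 yaw 334.4 down=False n=3
cost 0.407  xy 0.5322 0.3431 yaw 359.1 down=False n=2
cost 0.532  xy 0.7572 -0.0329 yaw 176.6 down=True n=1
t 41.65 tcp [ 0.4346 -0.0105  0.1289] f [-0.1  0.3 -0.1] op 0.99
[ 0.44268492 -0.01250399 -0.48741772]
6
[[-0.025,0.009,-0.005,1.44,-0.14,-0.47,1.0],[-0.025,0.009,-0.005,1.44,-0.12,-0.46,1.0],[0.0,0.0,0.0,2.0,0.0,0.0,1.0],[0.0,0.0,0.0,2.0,0.0,0.0,1.0],[0.0,0.0,0.0,2.0,0.0,0.0,1.0],[0.0,0.0,0.0,2.0,0.0,0.0,1.0]]
```

View pics/ao_wrist.png

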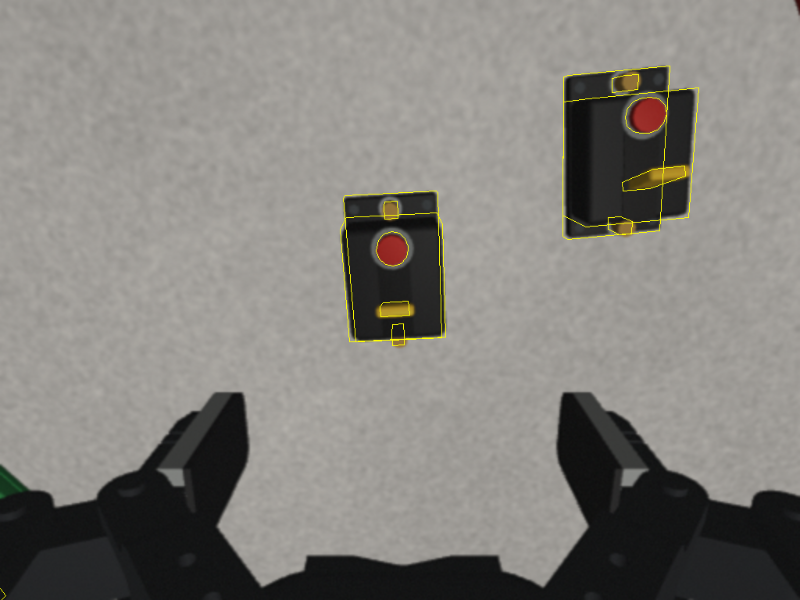

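Call:
carry_out(
  deltas=[
    [-0.025,0.009,-0.005,1.4,-0.13,-0.46,1],
    [-0.025,0.009,-0.005,1.4,-0.13,-0.46,1],
    [0,0,0,2,0,0,1],
    [0,0,0,2,0,0,1],
    [0,0,0,2,0,0,1],
    [0,0,0,1.5,0,0,1],
    [0,0,0,0,0,0,1],
    [0,0,0,0,0,0,1],
  ],
)

```text
time: 42.45
tool_pos: [0.4469, -0.0062, 0.0241]
ee_rot: [-0.164, 0.69, -0.164, -0.685]
ft_force: [-0.5, -0.6, -0.3]
opening: 0.997
```

```bash
python3 st.py .4427 -.0125 -28 ap wrist
```

```text
in breaker frame [0.0008 0.0075 0.0244] 42.5 [-0.1  0.9 -0.9]
```

View pics/ap_wrist.png

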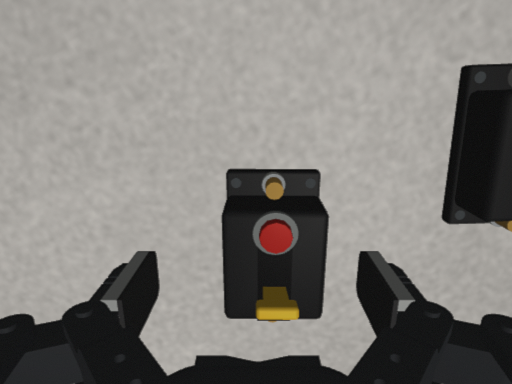

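Shift +7 mm in tool y, descend and grip.

Call:
carry_out(
  deltas=[
    [0,0,0,0.5,0.35,0.05,1],
    [0,0,0,0.5,0.35,0.05,1],
    [0,0,0,0.4,0,0,1],
    [0,0,0,0,0,0,0.3],
    [0,0,0,0,0,0,0.3],
    [0,0,0,0,0,0,0.3],
    [0,0,0,0,0,0,0.3],
    [0,0,0,0,0,0,0.3],
    [0,0,0,0,0,0,0.3],
    [0,0,0,0,0,0,0.3],
  ],
  force=40,
)

```text
time: 43.5
tool_pos: [0.4442, -0.0129, 0.0117]
ee_rot: [-0.164, 0.692, -0.164, -0.683]
ft_force: [-0.7, -0.5, -1.2]
opening: 0.532
```

Call:
carry_out(
  deltas=[
    [0,0,0,-1,0,0,0.3],
    [0,0,0,-2.5,0,0,0.3],
    [0,0,0,-3,0,0,0.3],
    [0,0,0,-3,0,0,0.3],
    [0,0,0,-1.5,0,0,0.3],
    [0,0,0,0,0,0,0.3],
  ],
)

```text
time: 44.1
tool_pos: [0.4408, -0.0118, 0.1266]
ee_rot: [-0.164, 0.691, -0.164, -0.685]
ft_force: [-0.8, -0.4, -2.7]
opening: 0.528
```

```bash
python3 - <<'E'
from plan import *
T=(.516,-.324,np.deg2rad(0))
b=bp(T,(47,0,0)); print(b)
plan([[b[0],b[1],.115]],0.3,yaw=T[2],smax=4)
c=eyes.camera("wrist");cv2.imwrite("pics/aq.png",c["img"][:,:,::-1]);print(arm.state()["opening"])
E
```

```text
[ 0.563 -0.324  0.   ]
9
[[-0.052,-0.001,0.0,0.14,2.48,-2.78,0.3],[-0.052,-0.001,0.0,0.14,2.62,-2.64,0.3],[-0.052,-0.001,0.0,0.14,2.76,-2.5,0.3],[-0.052,-0.001,0.0,0.14,2.88,-2.36,0.3],[-0.052,-0.001,0.0,0.14,3.0,-2.2,0.3],[-0.052,-0.001,0.0,0.13,3.11,-2.04,0.3],[-0.052,-0.001,0.0,0.13,3.22,-1.88,0.3],[-0.052,-0.001,0.0,0.13,3.31,-1.71,0.3],[-0.052,-0.001,0.0,0.13,3.39,-1.54,0.3]]
0.5280714826598945
```

View pics/aq.png

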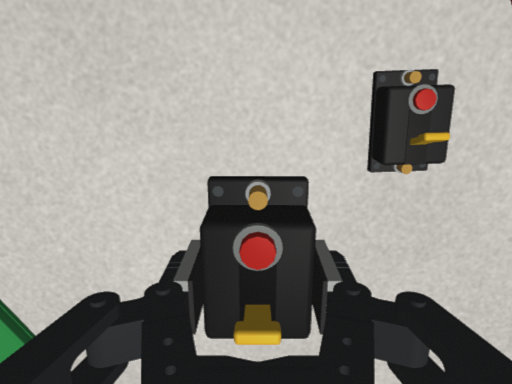

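Call:
carry_out(
  deltas=[
    [-0.052,0,0,0,1.7,-1.9,0.3],
    [-0.052,0,0,0,2.6,-2.6,0.3],
    [-0.052,0,0,0,2.8,-2.5,0.3],
    [-0.052,0,0,0,2.9,-2.35,0.3],
    [-0.052,0,0,0,3,-2.2,0.3],
    [-0.052,0,0,0,3.1,-2,0.3],
    [-0.052,0,0,0,3.2,-1.9,0.3],
    [-0.052,0,0,0,3.3,-1.7,0.3],
    [-0.052,0,0,0,3.4,-1.5,0.3],
    [0,0,0,0,0.7,-0.5,0.3],
  ],
)

```text
time: 45.15
tool_pos: [0.5568, -0.3226, 0.1073]
ee_rot: [-0.002, -0.7, -0.014, 0.714]
ft_force: [-0.5, 0.7, -2.8]
opening: 0.531
```

Call:
carry_out(
  deltas=[
    [0,0,0,0,0,0,0.3],
  ],
)

```text
time: 45.25
tool_pos: [0.5562, -0.3232, 0.105]
ee_rot: [-0.001, -0.699, -0.014, 0.715]
ft_force: [-0.5, 0.0, -2.7]
opening: 0.529
```

```bash
python3 - <<'E'
from plan import *
T=(.516,-.324,0.)
for n in("wrist",):
    c=eyes.camera(n);im=cv2.resize(c["img"][:,:,::-1],None,fx=1.5,fy=1.5)
    for z,co in((.014,(0,255,255)),(.0,(255,255,0))):
        P=proj(c,tf(np.array([[x,y,z] for x,y in((-.1,-.09),(.1,-.09),(.1,.09),(-.1,.09))]),T))
        cv2.polylines(im,[(P*1.5).astype(np.int32)],True,co,1)
    cv2.imwrite(f"pics/ar_{n}.png",im)
b=bp(T,(48,0,0));print(arm.state()["tool_pos"],b)
plan([[b[0],b[1],.05]],0.3,yaw=T[2],smax=2)
E
```

```text
[ 0.55562086 -0.32257997  0.10491905] [ 0.564 -0.324  0.   ]
3
[[0.007,0.008,0.006,1.82,0.09,-0.32,0.3],[0.007,0.008,0.006,1.83,0.07,-0.31,0.3],[0.007,0.008,0.006,1.83,0.06,-0.29,0.3]]
```

View pics/ar_wrist.png

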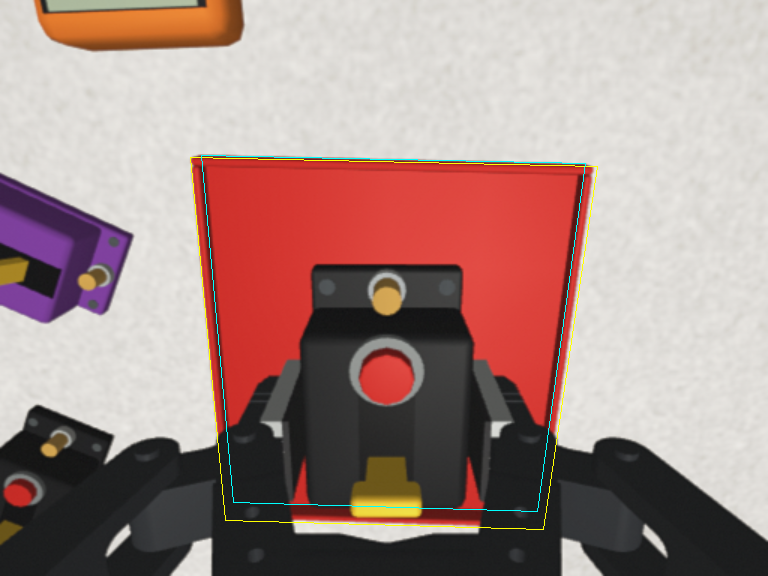

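Call:
carry_out(
  deltas=[
    [0.007,0.008,0.006,1.8,0.08,-0.3,0.3],
    [0.007,0.008,0.006,1.8,0.08,-0.3,0.3],
    [0.007,0.008,0.006,1.8,0.06,-0.3,0.3],
    [0,0,0,1.5,0,0,0.3],
    [0,0,0,0.6,0,0,0.3],
    [0,0,0,0,0,0,0.3],
    [0,0,0,0,0,0,0.3],
  ],
)

```text
time: 46.0
tool_pos: [0.5579, -0.3124, 0.0238]
ee_rot: [0.003, -0.703, -0.005, 0.711]
ft_force: [0.3, -0.4, -2.5]
opening: 0.527
```

Call:
carry_out(
  deltas=[
    [0,0,0,0,0.4,-0.4,0.3],
    [0,0,0,0,0.4,-0.3,0.3],
    [0,0,0,0.4,0,0,0.3],
    [0,0,0,0.3,0,0,0.3],
    [0,0,0,0,0,0,0.3],
  ],
)

```text
time: 46.5
tool_pos: [0.5676, -0.323, 0.0193]
ee_rot: [0.001, -0.705, -0.004, 0.709]
ft_force: [-0.3, 0.2, -2.8]
opening: 0.531
```

Call:
carry_out(
  deltas=[
    [0,0,0,0.25,0,0,0.3],
    [0,0,0,0.1,0,0,0.3],
    [0,0,0,0.05,0,0,0.3],
    [0,0,0,0,0,0,0.3],
  ],
)

```text
time: 46.9
tool_pos: [0.5676, -0.3231, 0.0164]
ee_rot: [0.001, -0.705, -0.003, 0.709]
ft_force: [-0.2, 1.0, -2.3]
opening: 0.531
```

Call:
carry_out(
  deltas=[
    [0,0,0,0.1,0,0,0.3],
    [0,0,0,0.1,0,0,0.3],
    [0,0,0,0.05,0,0,0.3],
  ],
)

```text
time: 47.2
tool_pos: [0.5676, -0.3232, 0.0163]
ee_rot: [0.001, -0.705, -0.003, 0.709]
ft_force: [-1.2, 1.4, 1.4]
opening: 0.531
```

Contact. Release and rise.

Call:
carry_out(
  deltas=[
    [0,0,0,0,0,0,0.85],
    [0,0,0,0,0,0,0.85],
    [0,0,0,0,0,0,0.85],
    [0,0,0,0,0,0,0.85],
    [0,0,0,-2,0,0,0.85],
    [0,0,0,-3,0,0,0.85],
    [0,0,0,-4,0,0,1],
    [0,0,0,-4,0,0,1],
    [0,0,0,0,0,0,1],
  ],
)

```text
time: 48.1
tool_pos: [0.5685, -0.3241, 0.1474]
ee_rot: [0.001, -0.704, -0.004, 0.71]
ft_force: [0.3, -0.0, 0.5]
opening: 1.002
```

```bash
python3 - <<'E'
from chk import *
closeup("at")
B=(.4368,-.1323,np.deg2rad(-26)); print(arm.state()["tool_pos"])
plan([[B[0],B[1],.13]],1,yaw=B[2],smax=4.2)
E
```

```text
cost 0.312  xy 0.4377 -0.1325 yaw 330.4 down=False n=2
cost 0.369  xy 0.5633 -0.3240 yaw 358.9 down=False n=2
cost 0.146  xy 0.5289 0.3449 yaw 185.0 down=True n=1
cost 0.163  xy 0.4323 0.3304 yaw 359.2 down=False n=1
cost 0.305  xy 0.5679 -0.3210 yaw 179.0 down=False n=1
t 48.4 tcp [ 0.5641 -0.3207  0.1394] f [-0.7  0.1 -0.3] op 1.0
[ 0.56410919 -0.32069274  0.13940654]
6
[[0.076,0.004,0.002,0.25,-3.14,2.11,1.0],[0.076,0.004,0.002,0.24,-2.97,2.34,1.0],[0.076,0.004,0.002,0.22,-2.79,2.56,1.0],[0.076,0.004,0.002,0.21,-2.59,2.77,1.0],[0.076,0.004,0.002,0.19,-2.37,2.96,1.0],[0.076,0.004,0.002,0.17,-2.14,3.13,1.0]]
```

View pics/at_wrist.png

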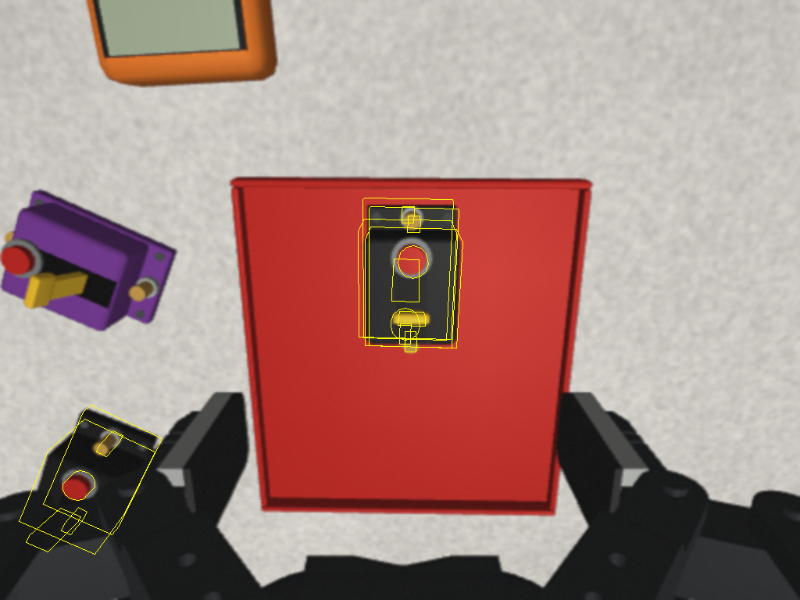

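B is well inside the red tray with its lever up. Now C.

Call:
carry_out(
  deltas=[
    [0.076,0,0,0,-2.2,1.5,1],
    [0.076,0,0,0,-3,2.3,1],
    [0.076,0,0,0,-2.8,2.5,1],
    [0.076,0,0,0,-2.6,2.7,1],
    [0.076,0,0,0,-2.4,2.9,1],
    [0.076,0,0,0,-2.1,2.9,1],
    [0,0,0,0,-0.7,0.5,1],
    [0,0,0,0,0,0,1],
    [0,0,0,0,0,0,1],
  ],
)

```text
time: 49.3
tool_pos: [0.4384, -0.1257, 0.1349]
ee_rot: [0.172, -0.673, 0.159, 0.702]
ft_force: [0.3, -1.0, -0.7]
opening: 0.999
```

```bash
python3 - <<'E'
from chk import *
cs,Ds,res=closeup("au")
D=[f[1] for f,n in res if np.hypot(f[1][0]-.437,f[1][1]+.132)<.06 and n>1][0]
print(D)
b=bp(D,(1,0,0))
plan([[b[0],b[1],.10],[b[0],b[1],.025]],1,yaw=D[2],smax=2.5)
E
```

```text
cost 0.171  xy 0.4294 0.3339 yaw 5.3 down=False n=1
cost 0.101  xy 0.4367 -0.1329 yaw 334.2 down=False n=3
cost 0.157  xy 0.5314 0.3439 yaw 9.6 down=False n=1
cost 0.338  xy 0.5674 -0.3239 yaw 356.6 down=False n=1
cost 0.219  xy 0.5679 -0.3225 yaw 181.7 down=False n=1
t 49.6 tcp [ 0.4385 -0.1262  0.1352] f [-0.6  0.1 -1.2] op 1.0
[ 0.43667519 -0.13290822 -0.45102705]
6
[[-0.012,0.022,0.004,1.75,0.35,-0.2,1.0],[-0.012,0.022,0.004,1.75,0.35,-0.16,1.0],[0.0,0.0,0.0,1.88,0.0,0.0,1.0],[0.0,0.0,0.0,1.88,0.0,0.0,1.0],[0.0,0.0,0.0,1.88,0.0,0.0,1.0],[0.0,0.0,0.0,1.88,0.0,0.0,1.0]]
```

View pics/au_wrist.png

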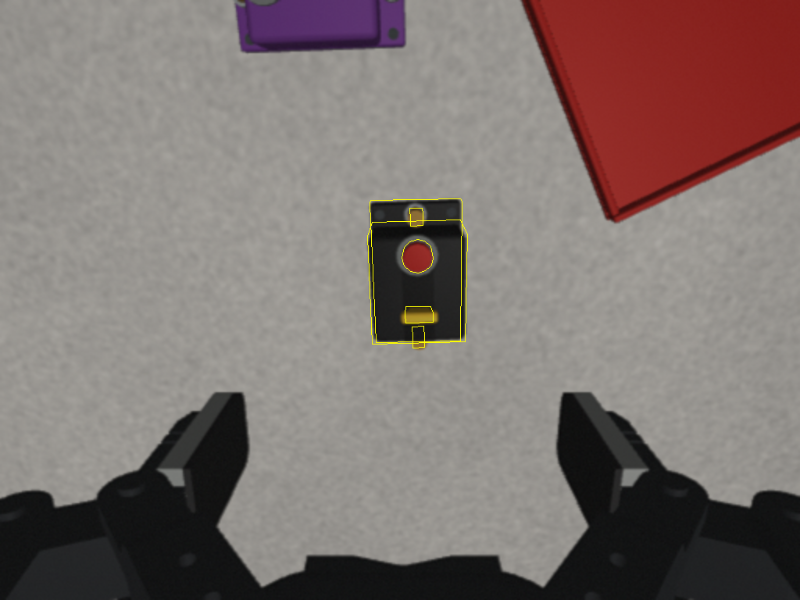

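Call:
carry_out(
  deltas=[
    [-0.012,0.022,0.004,1.7,0.35,-0.15,1],
    [-0.012,0.022,0.004,1.7,0.35,-0.15,1],
    [0,0,0,1.9,0.1,0,1],
    [0,0,0,1.9,0,0,1],
    [0,0,0,1.9,0,0,1],
    [0,0,0,1.5,0,0,1],
    [0,0,0,0,0,0,1],
    [0,0,0,0,0,0,1],
  ],
)

```text
time: 50.4
tool_pos: [0.4425, -0.1406, 0.0263]
ee_rot: [-0.158, 0.693, -0.16, -0.685]
ft_force: [0.6, 0.8, -0.7]
opening: 1.001
```

```bash
python3 st.py .4367 -.1329 -26 av wrist
```

```text
in breaker frame [ 0.0087 -0.0044  0.0265] 50.45 [0.7 0.5 0.2]
```

View pics/av_wrist.png

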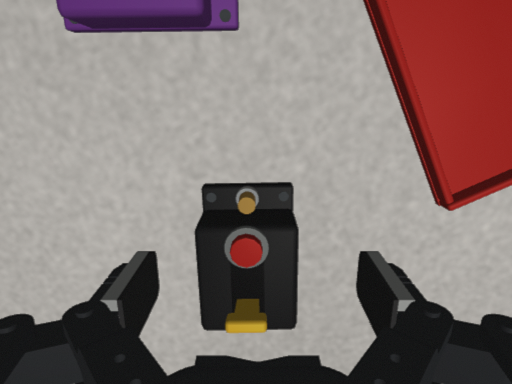

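Call:
carry_out(
  deltas=[
    [0,0,0,0.6,-0.25,0.3,1],
    [0,0,0,0.6,-0.2,0.3,1],
    [0,0,0,0.4,0,0,1],
    [0,0,0,0,0,0,0.3],
    [0,0,0,0,0,0,0.3],
    [0,0,0,0,0,0,0.3],
    [0,0,0,0,0,0,0.3],
    [0,0,0,0,0,0,0.3],
    [0,0,0,0,0,0,0.3],
    [0,0,0,0,0,0,0.3],
  ],
  force=40,
)

```text
time: 51.45
tool_pos: [0.4405, -0.1343, 0.0116]
ee_rot: [-0.157, 0.695, -0.161, -0.683]
ft_force: [-0.4, -0.1, -0.2]
opening: 0.527
```

Call:
carry_out(
  deltas=[
    [0,0,0,-1,0,0,0.3],
    [0,0,0,-2.5,0,0,0.3],
    [0,0,0,-3,0,0,0.3],
    [0,0,0,-2.5,0,0,0.3],
    [0,0,0,0,0,0,0.3],
  ],
)

```text
time: 51.95
tool_pos: [0.4376, -0.1327, 0.1048]
ee_rot: [-0.157, 0.694, -0.16, -0.685]
ft_force: [-0.1, 0.7, -3.0]
opening: 0.53
```

```bash
python3 - <<'E'
from plan import *
T=(.516,-.324,np.deg2rad(0))
b=bp(T,(-44,0,0)); print(b)
plan([[b[0],b[1],.10]],0.3,yaw=T[2],smax=4)
c=eyes.camera("wrist");cv2.imwrite("pics/aw.png",c["img"][:,:,::-1]);print(arm.state()["opening"])
E
```

```text
[ 0.472 -0.324  0.   ]
5
[[-0.091,-0.003,-0.001,0.13,3.14,-2.29,0.3],[-0.091,-0.003,-0.001,0.12,3.33,-2.0,0.3],[-0.091,-0.003,-0.001,0.11,3.5,-1.69,0.3],[-0.091,-0.003,-0.001,0.11,3.64,-1.37,0.3],[-0.091,-0.003,-0.001,0.1,3.75,-1.03,0.3]]
0.5254713938746934
```

View pics/aw.png

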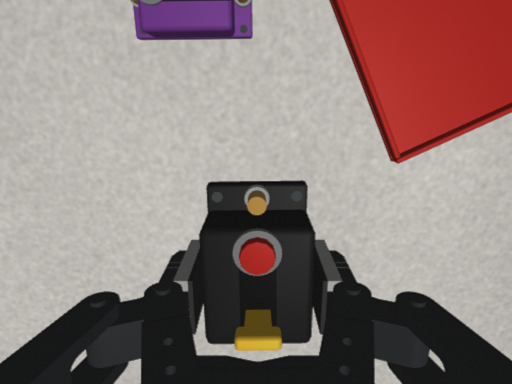

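Call:
carry_out(
  deltas=[
    [-0.091,0,0,0,2.1,-1.5,0.3],
    [-0.091,0,0,0,3.3,-2,0.3],
    [-0.091,0,0,0,3.5,-1.7,0.3],
    [-0.091,0,0,0,3.6,-1.4,0.3],
    [-0.091,0,0,0,3.7,-1,0.3],
    [0,0,0,0,0.8,-0.4,0.3],
    [0,0,0,0,0,0,0.3],
    [0,0,0,0,0,0,0.3],
  ],
)

```text
time: 52.8
tool_pos: [0.4679, -0.317, 0.0928]
ee_rot: [-0.004, -0.704, -0.011, 0.71]
ft_force: [0.7, -0.9, -3.1]
opening: 0.528
```

```bash
python3 - <<'E'
from plan import *
T=(.516,-.324,0.)
c=eyes.camera("wrist");cv2.imwrite("pics/ax.png",c["img"][:,:,::-1])
b=bp(T,(-44,0,0));print(arm.state()["tool_pos"],b)
plan([[b[0],b[1],.05]],0.3,yaw=T[2],smax=2)
E
```

```text
[ 0.46760658 -0.3164292   0.09278762] [ 0.472 -0.324  0.   ]
3
[[0.007,0.003,0.003,1.42,0.27,-0.15,0.3],[0.007,0.003,0.003,1.42,0.26,-0.15,0.3],[0.007,0.003,0.003,1.42,0.26,-0.15,0.3]]
```

View pics/ax.png

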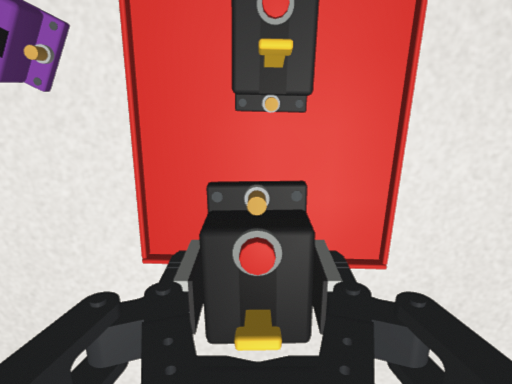

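Call:
carry_out(
  deltas=[
    [0.007,0.003,0.003,1.4,0.27,-0.15,0.3],
    [0.007,0.003,0.003,1.4,0.27,-0.15,0.3],
    [0.007,0.003,0.003,1.4,0.27,-0.15,0.3],
    [0,0,0,1.3,0,0,0.3],
    [0,0,0,0.7,0,0,0.3],
    [0,0,0,0,0,0,0.3],
    [0,0,0,0,0,0,0.3],
  ],
)

```text
time: 53.55
tool_pos: [0.4688, -0.3127, 0.0273]
ee_rot: [0.001, -0.705, -0.006, 0.71]
ft_force: [-0.3, 0.2, -3.3]
opening: 0.529
```

```bash
python3 - <<'E'
from plan import *
c=eyes.camera("wrist");cv2.imwrite("pics/ay.png",c["img"][:,:,::-1]); print(arm.state()["tool_pos"])
E
```

```text
[ 0.46878383 -0.3127124   0.02742081]
```

View pics/ay.png

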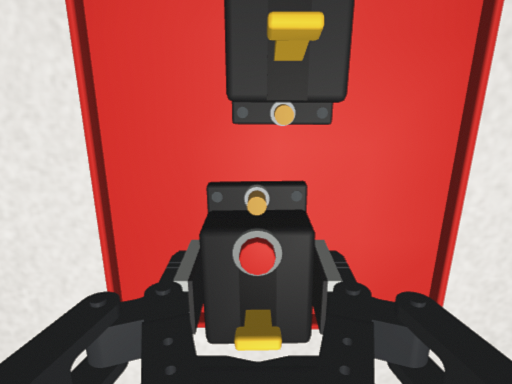

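Call:
carry_out(
  deltas=[
    [0,0,0,0,0.4,-0.25,0.3],
    [0,0,0,0,0.4,-0.2,0.3],
    [0,0,0,0.5,0,0,0.3],
    [0,0,0,0.4,0,0,0.3],
    [0,0,0,0.1,0,0,0.3],
    [0,0,0,0,0,0,0.3],
  ],
)

```text
time: 54.2
tool_pos: [0.4749, -0.323, 0.0184]
ee_rot: [0.0, -0.706, -0.005, 0.708]
ft_force: [-0.2, 0.1, -3.7]
opening: 0.525
```

Call:
carry_out(
  deltas=[
    [0,0,0,0.2,0,0,0.3],
    [0,0,0,0.1,0,0,0.3],
    [0,0,0,0.08,0,0,0.3],
    [0,0,0,0.05,0,0,0.3],
  ],
)

```text
time: 54.6
tool_pos: [0.4749, -0.323, 0.0162]
ee_rot: [-0.0, -0.706, -0.004, 0.708]
ft_force: [-0.9, 1.0, 1.5]
opening: 0.527
```

Contact. Release, rise and move aside for a clear view.

Call:
carry_out(
  deltas=[
    [0,0,0,0,0,0,0.85],
    [0,0,0,0,0,0,0.85],
    [0,0,0,0,0,0,0.85],
    [0,0,0,0,0,0,0.85],
    [0,0,0,-2,0,0,0.85],
    [0,0,0,-3,0,0,0.85],
    [0,0,0,-4,0,0,1],
    [0,0,0,-4,0,0,1],
    [0,0,0,-2,0,0,1],
    [0,0,0,0,0,0,1],
  ],
)

```text
time: 55.6
tool_pos: [0.4756, -0.3243, 0.1697]
ee_rot: [0.0, -0.706, -0.005, 0.709]
ft_force: [0.3, -0.3, -0.2]
opening: 0.995
```

```bash
python3 - <<'E'
from chk import *
cs,Ds=look(); 
res=fitall(cs,Ds,("scene","side","wrist"),z0=.004)
for c,n in zip(cs,("scene","side","wrist")): cv2.imwrite(f"pics/az_{n}.png",cv2.resize(c["img"][:,:,::-1],None,fx=1.5,fy=1.5))
for t in("ecu_case","multimeter","solder_spool"):
    for c,n in zip(cs,("scene","side")):
        for x in detect(c,t,.5): print(t,n,x["box"])
E
```

```text
cost 0.528  xy 0.5705 -0.3234 yaw 354.6 down=False n=1
cost 0.406  xy 0.4338 0.3266 yaw 351.3 down=False n=2
cost 0.138  xy 0.5329 0.3410 yaw 6.6 down=False n=1
cost 0.515  xy 0.4773 -0.3226 yaw 357.7 down=False n=1
cost 0.197  xy 0.5652 -0.3241 yaw 1.1 down=False n=2
cost 0.370  xy 0.4604 -0.3238 yaw 122.8 down=True n=1
cost 0.086  xy 0.4709 -0.3240 yaw 2.5 down=False n=1
ecu_case scene [275.4, 222.3, 339.9, 284.0]
ecu_case side [315.6, 154.2, 354.2, 205.1]
multimeter scene [183.9, 275.9, 270.6, 350.5]
multimeter side [322.4, 227.5, 404.0, 281.1]
```

View pics/az_wrist.png

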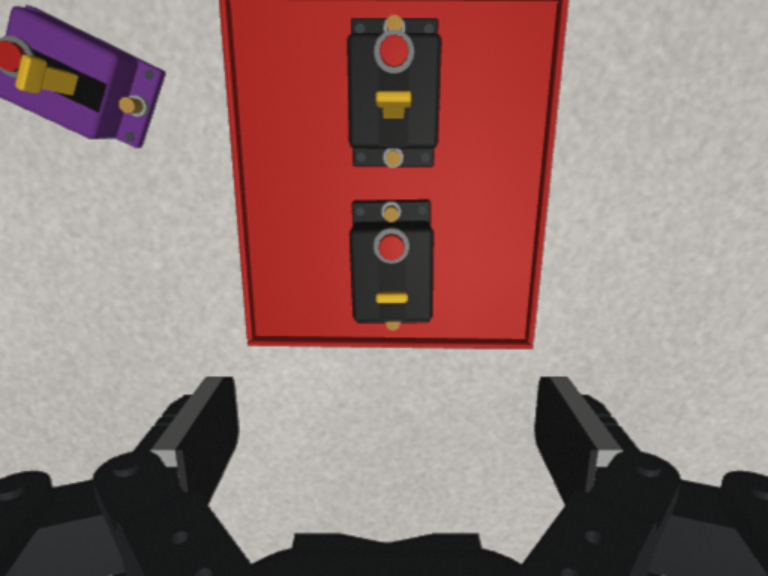

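View pics/az_side.png

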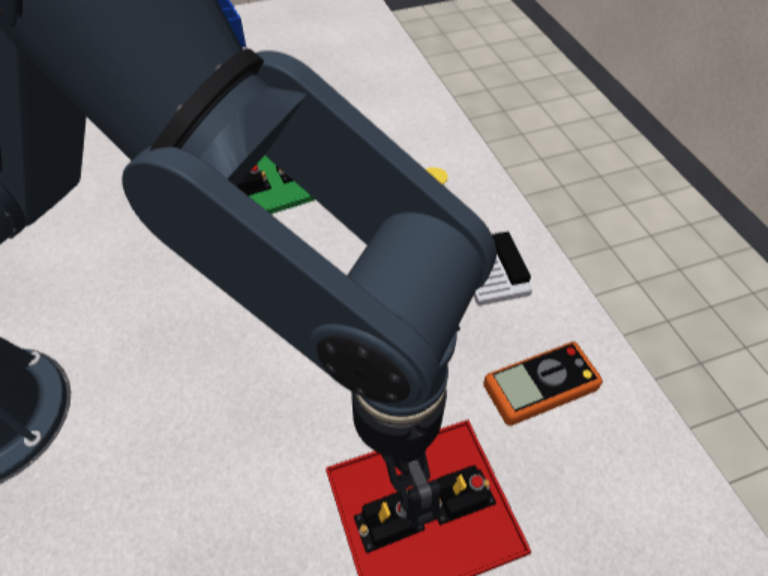

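View pics/az_scene.png

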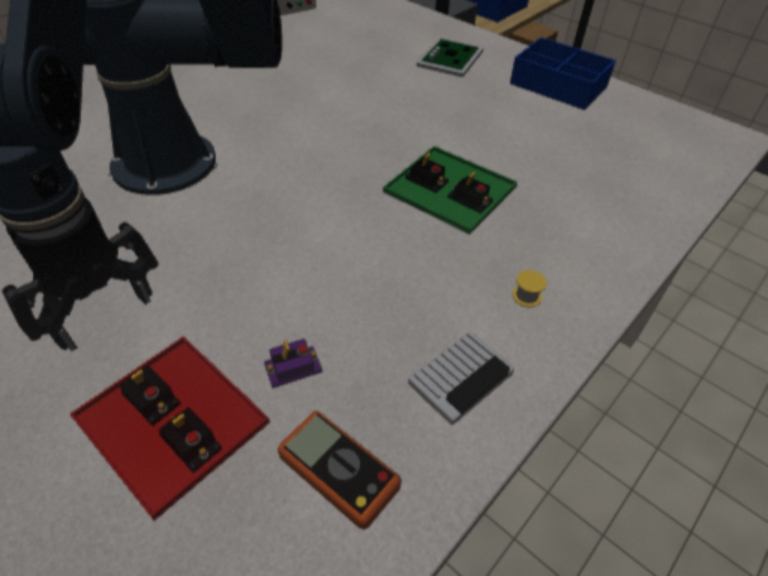

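All four are in place with their levers up, and the bystanders have not moved. Hand in.

```bash
python3 - <<'E'
from rig import arm
s=arm.state(); print(s["time"],s["tool_pos"],s["joint_vel"].round(3)); print(arm.hand_in())
E
```

```text
56.2 [ 0.47397955 -0.32271661  0.16615225] [ 0.    -0.006 -0.002  0.001  0.001  0.   ]
the job is handed in; nothing more can be done
None
```

The job is handed in at 56.2 s: four black breakers were on the bench, and all four are sorted with their levers up. I pressed every button to its stop before touching any lever. Two levers dropped and two stayed up. I raised the two dropped levers, put those breakers in the green tray and put the other two in the red tray. The purple look-alike was left alone.

- **Final pictures:** Both breakers in each tray lie flat inside the walls with levers up. The green tray was seen only in the scene view at the end, because the arm blocked the side view.
- **Bystanders:** The control unit and multimeter were found where they started in the scene view. The solder spool was not re-detected at the end, but it stands where it was in the pictures.
- **Lever lift:** The first try on one breaker nearly slipped over the lever tip. I backed off and repeated it lower, and both breakers slid about 5 to 10 mm as their levers went up.
- **Shift in the tray:** After I placed the first breaker in the green tray, it turned up about 18 mm away, against the near wall. I regrasped it and moved it about 8 mm clear.
- **Checks that disagreed:** In the last look some pose fits were poor because the arm hid parts of the breakers. One false fit in the red tray read "lever down", but the wrist picture shows both levers there up.

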